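Measure a blind bolt bore in a chair leg with a sliding-stop depth gauge

TASK

Take the slim depth gauge off its fork stand, lower its rod into the large hole of the tilted leg blank and push until the rod bottoms out, so that the wood itself pushes the sliding stop up the rod, and hold it there for a second. Then draw it out and hang it back on the same stand with the stop still showing the measured depth, and let go. Do not touch the stop with the fingers, and leave everything else on the desk where it is.

Things in the scene. Friction and masses are not known exactly. Their poses are not given: they have to be found in the camera images.
- gauge: Slim depth gauge, 170 mm long, about 190 g, loose, hanging upright in the fork of 'stand'. Origin at the rod's tip, z along the rod towards the handle; round, so yaw means nothing. From the tip: steel rod 16 mm in diameter, 110 mm long; shoulder disc 44 mm in diameter (110 to 116 mm); black handle 30 mm in diameter (116 to 170 mm), the place to grip.
- stop (a joint): The sliding stop of the gauge: an aluminium disc 36 mm in diameter and 14 mm high round the rod. Value = distance in m from the rod's tip to the stop's underside = the depth reading (start 0.018 to 0.040, travel 0 to 0.094). Stiff: it stays where it is left and takes about 3 N to move, more than the gauge's weight, so the gauge must be pushed.
- stop_underside (a point): Centre of the underside of the sliding stop, on the rod's axis.
- gauge_tip (a point): Tip of the gauge's rod.
- gauge_shoulder (a point): Point on the rod's axis 110 mm from the tip: underside of the shoulder disc, which rests on the fork.
- stand: Fixed fork stand of the slim gauge. Origin on the desk under the seat point; the slot opens towards the stand's -x (roughly towards the robot). Base plate 125 x 110 x 10 mm (x -32 to +92 mm); post 22 x 50 mm at x 55 to 77 mm, 132 mm high; fork plate 8 mm thick, its top at 140 mm. Slot 24 mm wide from the tines' open ends at x = -33 mm to its end at x = +22 mm; tines 13 mm wide.
- stand_seat (a point): Seat point on the fork: mid-slot, 140 mm above the desk on the tines' top, where the centre of the shoulder's underside hangs; axes as the stand's. The stop does not pass the slot: lift the gauge a few mm and draw it out level along -x until the stop is clear (about 60 mm) before raising it; come back the same way.
- jig: Fixed drilling jig: steel base plate 150 x 225 x 12 mm with two aluminium cheeks 60 mm (x) x 10 mm, up to 112 mm high, at y = +-98 mm, holding the leg blank between them. Origin on the desk under the middle; its -x is the side to which the blank leans.
- leg_blank (a joint): Tilt of the leg blank in rad (0.37 to 0.58): how far its drilled face leans from level towards the jig's -x, so the bore's axis from vertical. Clamped: it does not move when pushed. The blank is a light wooden block 110 x 180 mm, 100 mm thick, turned about its centre 92 mm above the desk. It also has two 10 mm pilot holes, too narrow for the rod.
- bore_mouth (a point): Centre of the mouth of the large bore (20 mm in diameter, 2 mm of play round the rod, 2 mm chamfer), in the blank's drilled face, 35 mm to the jig's +y from its middle. Its z axis points out of the wood along the bore's axis, y as the jig's y.
- bore_depth (a joint): Depth of the large bore in m, from the drilled face to its flat rigid bottom (differs from start to start, 0.055 to 0.077).
- bore_bottom (a point): Centre of the bore's flat bottom; same axes as bore_mouth.
- spare_stand: Fixed stand like the other, but with a slot 36 mm wide, carrying the thick spare gauge. Same heights; origin under its seat point.
- spare_gauge: Thick spare gauge without sliding stop, loose, hanging in spare_stand: rod 26 mm in diameter and 100 mm long (does not fit the bore), 50 mm shoulder disc, handle like the other's; its top 200 mm above the desk. Origin at the rod's tip. Leave alone.
- bottle: Water bottle, 68 mm in diameter, 210 mm tall. Origin under its base. Leave alone.
- mug: White mug, 80 mm wide, 90 mm tall. Origin under its base. Leave alone.
- tape_roll: Cardboard roll lying flat, 72 mm in diameter, 24 mm high. Origin under its centre. Leave alone.
- stapler: Stapler, 120 x 34 mm, 42 mm high. Origin under its centre. Leave alone.
- handset: Telephone handset, 205 x 48 mm, 43 mm high. Origin under its centre. Leave alone.
- food_box: Open white plastic box, 110 x 150 x 60 mm. Origin under its centre. Leave alone.
Not all that is in view belongs to the job. What is shaped like the gauge but blue or green is not meant.

How it is judged:
On the way:
1. the gauge's rod stands on the bottom of the large bore, its stop against the wood, held there for most of a second (distance between gauge_tip and bore_bottom below 0.005 m and z of gauge_tip in the frame of bore_bottom below 0.002 m and angle between the z axis of gauge and the z axis of bore_mouth, either way round below 0.09 rad and z of stop_underside in the frame of bore_mouth below 0.0025 m), for 0.7 s.
At the end, for the whole second after the job is handed in: The slim gauge hangs upright and at rest in the fork of its own stand (shoulder on the tines, within 18 mm of the seat point, within 0.1 rad of upright), released, and its stop reads the bore's depth to within 2.5 mm (horizontal distance between gauge_shoulder and stand_seat below 0.018 m and z of gauge_shoulder in the frame of stand_seat between -0.003 and 0.004 m and angle between gauge's own z axis and vertical below 0.1 rad and linear speed of gauge below 0.03 m/s and ((value of joint bore_depth between 0.05399 and 0.05601 m and value of joint stop between 0.0515 and 0.0585 m) or (value of joint bore_depth between 0.05599 and 0.05801 m and value of joint stop between 0.0535 and 0.0605 m) or (value of joint bore_depth between 0.05799 and 0.06001 m and value of joint stop between 0.0555 and 0.0625 m) or (value of joint bore_depth between 0.05999 and 0.06201 m and value of joint stop between 0.0575 and 0.0645 m) or (value of joint bore_depth between 0.06199 and 0.06401 m and value of joint stop between 0.0595 and 0.0665 m) or (value of joint bore_depth between 0.06399 and 0.06601 m and value of joint stop between 0.0615 and 0.0685 m) or (value of joint bore_depth between 0.06599 and 0.06801 m and value of joint stop between 0.0635 and 0.0705 m) or (value of joint bore_depth between 0.06799 and 0.07001 m and value of joint stop between 0.0655 and 0.0725 m) or (value of joint bore_depth between 0.06999 and 0.07201 m and value of joint stop between 0.0675 and 0.0745 m) or (value of joint bore_depth between 0.07199 and 0.07401 m and value of joint stop between 0.0695 and 0.0765 m) or (value of joint bore_depth between 0.07399 and 0.07601 m and value of joint stop between 0.0715 and 0.0785 m) or (value of joint bore_depth between 0.07599 and 0.07801 m and value of joint stop between 0.0735 and 0.0805 m))); the robot touches nothing.
It fails at once if another thing on the desk is pushed more than 30 mm from its place (distance of any of bottle, mug, tape_roll, stapler, handset, food_box, spare_gauge from where it was at the start of the episode above 0.03 m).
It fails at once if the fingers touch the sliding stop (contact force between the fingers and stop above 1.5 N).
It also fails if it takes over 64 s, if anything falls off the work surface, if the arm or the gripper's body presses on something with over 40 N, if the wrist force passes 120 N, or if a joint passes its speed limit or range.

ROBOT

A 7-joint arm with a two-finger parallel gripper is mounted at the origin on the work surface. World frame = base frame: x ahead of the robot, y to its left, z up, the work surface at z = 0. Lengths are in m, angles in rad, forces in N, time in s.
With the tool pointing down it reaches from about 0.4 to 0.875 m from the base axis. Payload 19.3 kg.
Tool frame: the origin (TCP) lies on the centre line of the jaws, within the pads' length; the fingertips stand 11 mm ahead of it and the grasp point (between the pads) lies 8 mm behind it; y points along the fingers, x is the direction in which the jaws open and shut, and the axes are right-handed (so a half turn about y gives the same grasp; the last joint's range is limited). The gripper opens to 85 mm and grips with 20 to 120 N. Pads are 22 mm wide; open, the fingers measure 114 mm over their backs; the gripper's body (76 mm by 85 mm) begins 54 mm behind the grasp point. The pads swing forward as they close: fully open they stand 13 mm farther back than shut.
Start: joints at [1.245, 0.521, -0.036, 1.599, 0.021, 1.021, -0.113], TCP at [0.158, -0.605, 0.242] pointing down, gripper open.
Joint ranges: [-2.91, 2.91], [-0.3, 2.13], [-1.5, 1.42], [0.17, 2.43], [-1.26, 4.41], [0.16, 1.93], [-2.52, 2.52]. Speed limits (rad/s): [1.89, 1.89, 2.39, 2.39, 3.01, 3.01, 3.01].

INTERFACE

Orientations are given as [roll, pitch, yaw] about the fixed x, y, z axes, in that order (R = Rz(yaw) Ry(pitch) Rx(roll)).
In Python, from workcell import monitor, cams, bot gives the robot as it stands.
- The arm moves only by the tool send_rows, never from a script. Its argument "series" is text: rows parted by semicolons, each of 7 numbers parted by spaces: the turn, a rotation vector about the tool's x, y, z in rad, then the shift along the tool's x, y, z in mm, then the opening, from 0 (shut) to 1 (fully open). In form: ax ay az tx ty tz claw; .... A call has 1 to 20 rows; each row is the pose to reach, as a shift and turn from the pose commanded when the call began, along the tool's axes at that moment; what a row does not reach only later rows make up. A row lasts 1/12 s, in which the tool goes at most 41.7 mm and 7.16 degrees, less where a joint would pass 70% of its speed; a pose out of reach is approached as far as the arm can. A call with a gripper value outside its range is refused whole. The fingers move at their own pace and stop on an object; "force" is the grip in N (left out, the last holds). Time passes only in rows, so rows that repeat a pose let the fingers close. It gives the time, the measured TCP pose, the force and the opening at its end, in the units of the state.
- monitor.observe(): the state, without advancing time (a new reading comes with each control period).
- cams.grab_frame(name): name is "side" or "top" or "wrist"; returns the picture (384x512x3 uint8, red, green, blue); there is no depth.
- cams.get_calibration(name): a dict with "mtx" (3x3 intrinsics, pixels), "origin" and "attitude" of the camera in the world. Camera axes: x right, y down, z forward; pixel columns grow to the right and rows downward; lengths in m; the calibration is good to about 2 mm. The wrist camera is an equidistant fisheye: a pixel r from the principal point sees the ray r / f radians off the axis. A picture is of the moment at which its call begins: read the wrist's pose just before it. get_calibration takes no time and is no camera call; for the wrist camera it gives the pose at the moment of the call.
- bot.job_done(): hands the job in, once; it reports no verdict.
The state is a dict: "clock": time; "qpos": joint angles; "qd": joint speeds; "joint_efforts": joint torques, N m; "position": TCP position; "tool_rot": TCP orientation; "force": force on the tool from outside, world axes, zero at the start; "moment": the same for the moment, N m; "grip_width": finger opening in m.
Only numpy, scipy, OpenCV 4.12 (cv2) and the standard library are available. Lean on these libraries where they do the work, as an engineer would, in place of code of your own. Each camera call takes 0.05 s, during which the arm holds its last target.

## Working session

There is one attempt and no reset: what is moved stays moved. The work goes in short steps, Python scripts to look and compute and a tool call to move; the robot and the scene stay as the last step left them, time stands still between calls to the robot, and variables do not carry over. Pictures are saved under pics/ and viewed, and the job is handed in when it is done.

Besides the shell and the picture viewer there is one more tool, called after "Call:" as name(argument=value, ...), one argument or row to a line, values as JSON. send_rows: Moves the arm, as the interface text tells. Its arguments: {"type":"object","properties":{"series":{"type":"string"},"force":{"type":"number"}},"required":["series"]}

```bash
ls; mkdir -p pics
python3 - <<'E'
from workcell import monitor, cams, bot
import cv2
s=monitor.observe()
for k,v in s.items(): print(k,v)
for n in("side","top","wrist"):
    c=cams.get_calibration(n);print(n,c)
    cv2.imwrite(f"pics/{n}0.png",cams.grab_frame(n)[:,:,::-1])
E
```

```text
pics
clock 0.0
qpos [ 1.24481155  0.5220356  -0.03633906  1.60003061  0.02119962  1.02108774
 -0.11276565]
qd [ 4.14213691e-04 -1.11726917e-03 -1.64031720e-03 -1.04566021e-03
  3.63847772e-04  1.26331284e-03  6.46704172e-05]
joint_efforts [-7.79072197e-04 -9.27136016e+01  1.97946019e+00 -3.69934165e+01
  1.77843153e-02  8.23680457e-03 -7.73483634e-06]
position [ 0.15801295 -0.60434594  0.24170405]
tool_rot [-1.57087461e+00  1.17370134e-03 -1.31497689e+00]
force [-0.12933866 -0.00348616  0.70586616]
moment [0.0598     0.01571758 0.0275884 ]
grip_width 0.08508524654258631
side {'mtx': array([[393.41621456,   0.        , 250.21813473],
       [  0.        , 393.41621456, 192.89379052],
       [  0.        ,   0.        ,   1.        ]]), 'origin': array([0.49500982, 0.92072663, 0.8477126 ]), 'attitude': array([-2.23080843, -0.00396304, -3.04493584])}
top {'mtx': array([[353.20314026,   0.        , 248.08396134],
       [  0.        , 353.20314026, 189.40395968],
       [  0.        ,   0.        ,   1.        ]]), 'origin': array([ 0.33777462, -0.00266769,  1.30329603]), 'attitude': array([-2.93947560e+00, -1.88222762e-03, -1.47023259e+00])}
wrist {'mtx': array([[297.31863964,   0.        , 259.85798804],
       [  0.        , 297.31863964, 193.95915208],
       [  0.        ,   0.        ,   1.        ]]), 'origin': array([ 0.22923721, -0.5856162 ,  0.3731102 ]), 'attitude': array([ 2.85038729e+00,  5.64216961e-04, -1.31466645e+00])}
```

View pics/side0.png

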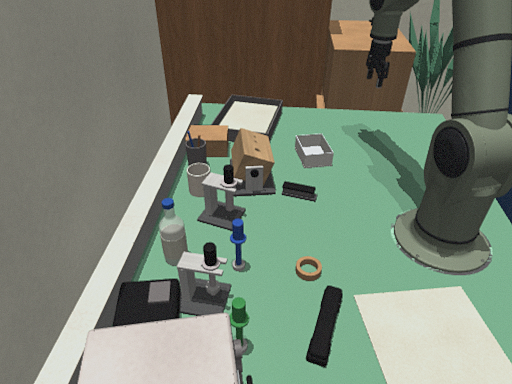

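View pics/top0.png

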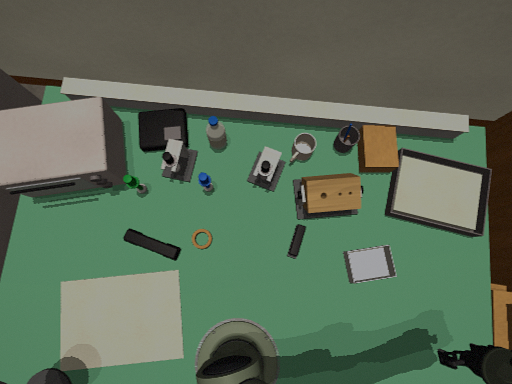

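View pics/wrist0.png

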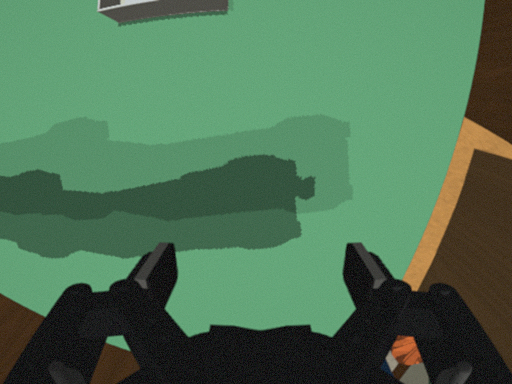

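Run:
```python
import cv2
a=cv2.imread("pics/side0.png")[120:330,150:290]
b=cv2.imread("pics/top0.png")[105:225,130:380]
cv2.imwrite("pics/s1.png",cv2.resize(a,None,fx=2.8,fy=2.8,interpolation=2))
cv2.imwrite("pics/s1b.png",cv2.resize(a[20:110,30:140],None,fx=6,fy=6,interpolation=2))
cv2.imwrite("pics/t1.png",cv2.resize(b,None,fx=3.2,fy=3.2,interpolation=2))
```

```text
(no output)
```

View pics/s1.png

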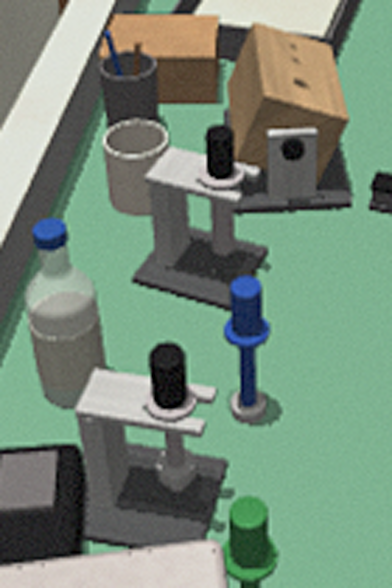

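View pics/s1b.png

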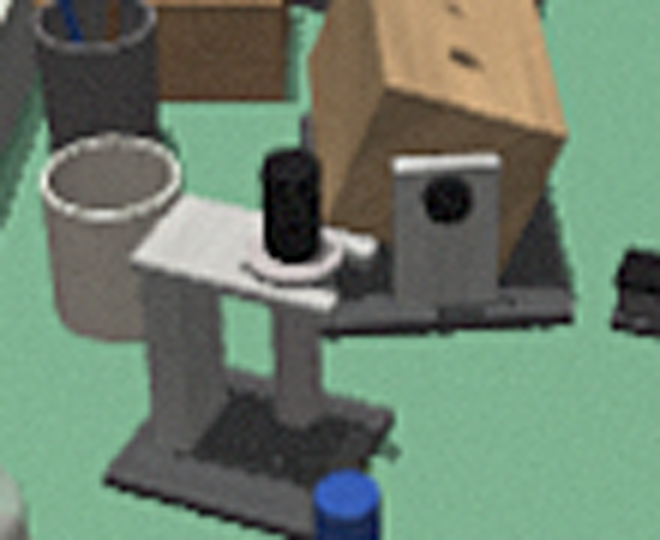

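View pics/t1.png

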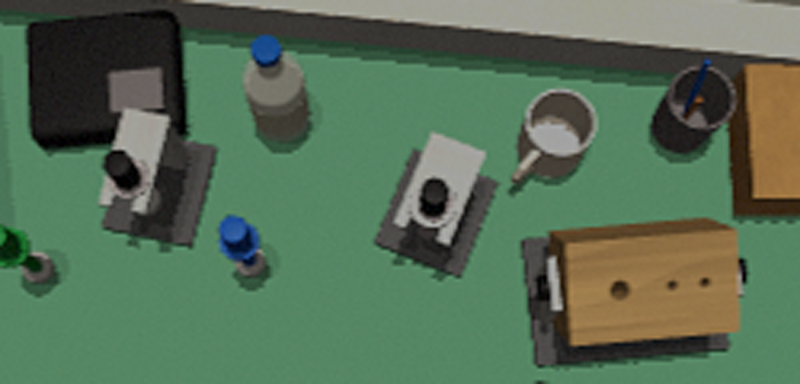

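```bash
cat > h.py <<'E'
from workcell import monitor, cams, bot
import numpy as np, cv2
from scipy.spatial.transform import Rotation as Ro
def R(a): return Ro.from_euler('xyz',a).as_matrix()
def ray(c,uv):
    M=c["mtx"]; x=(uv[0]-M[0,2])/M[0,0]; y=(uv[1]-M[1,2])/M[1,1]
    d=np.array([x,y,1.]) 
    return np.array(c["origin"]),R(c["attitude"])@d/np.linalg.norm(d)
def fray(c,uv):
    M=c["mtx"]; x=(uv[0]-M[0,2])/M[0,0]; y=(uv[1]-M[1,2])/M[1,1]
    th=np.hypot(x,y); d=np.array([x/th*np.sin(th),y/th*np.sin(th),np.cos(th)])
    return np.array(c["origin"]),R(c["attitude"])@d
def onz(r,z): o,d=r; return o+d*(z-o[2])/d[2]
def tri(rs):
    A=np.zeros((3,3));b=np.zeros(3)
    for o,d in rs:
        P=np.eye(3)-np.outer(d,d);A+=P;b+=P@o
    p=np.linalg.solve(A,b)
    return p,[np.linalg.norm((np.eye(3)-np.outer(d,d))@(p-o)) for o,d in rs]
def proj(c,p):
    q=R(c["attitude"]).T@(np.array(p)-c["origin"]); M=c["mtx"]
    return M[0,0]*q[0]/q[2]+M[0,2],M[1,1]*q[1]/q[2]+M[1,2]
def fproj(c,p):
    q=R(c["attitude"]).T@(np.array(p)-c["origin"]); M=c["mtx"]
    r=np.hypot(q[0],q[1]);th=np.arctan2(r,q[2])
    return M[0,0]*q[0]/r*th+M[0,2],M[1,1]*q[1]/r*th+M[1,2]
T=lambda:cams.get_calibration("top"); S=lambda:cams.get_calibration("side")
E
python3 - <<'E'
import cv2
def crop(f,x,y,w,h,s,o):
    a=cv2.imread(f"pics/{f}0.png")[y:y+h,x:x+w]
    a=cv2.resize(a,None,fx=s,fy=s,interpolation=cv2.INTER_CUBIC)
    for i in range(0,w,10): 
        cv2.line(a,(i*s,0),(i*s,6),(0,0,255),1);cv2.putText(a,str(x+i),(i*s,16),0,.35,(0,0,255),1)
    for i in range(0,h,10):
        cv2.line(a,(0,i*s),(6,i*s),(0,0,255),1);cv2.putText(a,str(y+i),(8,i*s+4),0,.35,(0,0,255),1)
    cv2.imwrite(f"pics/{o}.png",a)
crop("top",150,130,60,60,10,"c1");crop("side",170,235,70,60,10,"c2")
crop("top",290,165,80,60,10,"c3");crop("side",225,120,60,60,10,"c4")
E
```

```text
(no output)
```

View pics/c1.png

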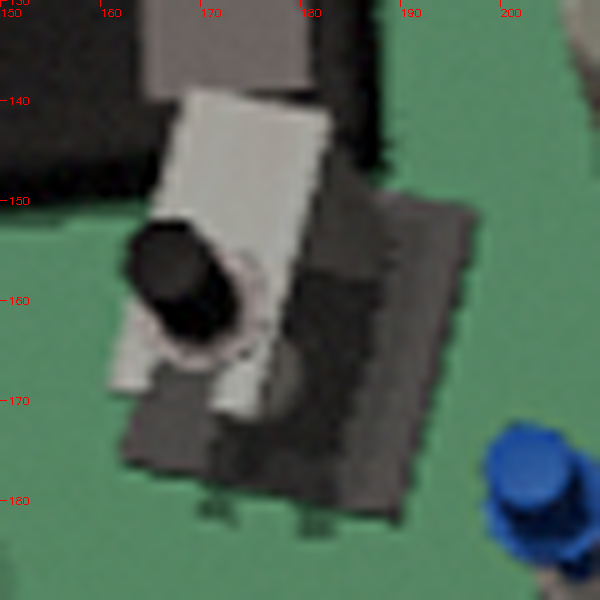

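View pics/c2.png

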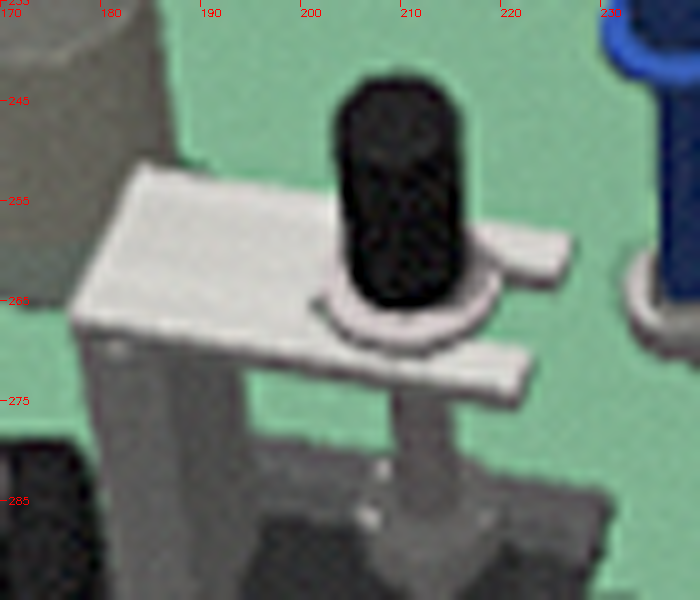

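View pics/c3.png

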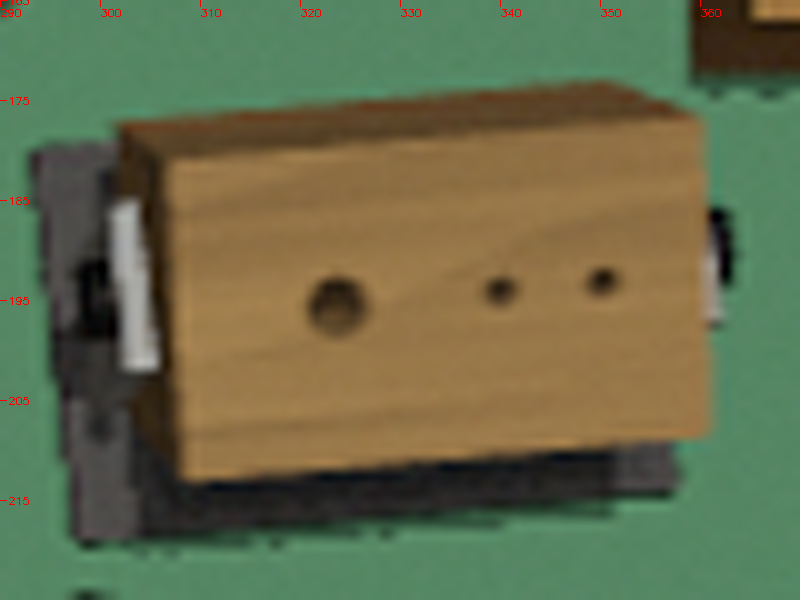

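View pics/c4.png

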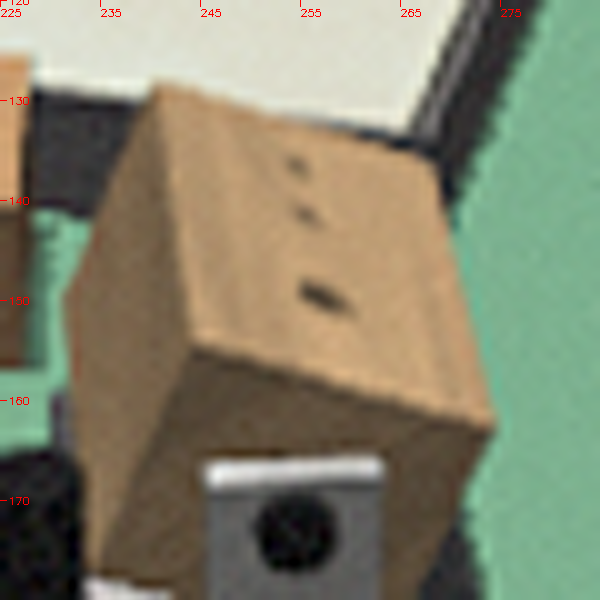

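Run:
```python
from h import *
np.set_printoptions(precision=4,suppress=True)
t,s=T(),S()
def tt(a,b,n):
    p,e=tri([ray(t,a),ray(s,b)]);print(n,p,np.round(e,4));return p
tt((166.6,156),(208.9,247),"handletop")
print(onz(ray(t,(166.6,156)),.2),onz(ray(s,(208.9,247)),.2))
print("shoulder",onz(ray(t,(170.5,160.5)),.146),onz(ray(s,(209.8,264)),.146))
# tines ends
a=tt((163,169),(226.5,260),"tine?"); 
for uv in [(161,168.7),(165,169),(171,170.8),(176,171.5),(169,139),(183,141)]: print("plate top",uv,onz(ray(t,uv),.14))
for uv in [(184.5,252),(177.5,267),(223,270),(227,258.5)]: print("plate side",uv,onz(ray(s,uv),.14))
UL=tt((306.3,180.5),(244,154.5),"UL");UR=tt((359.8,177),(240.5,129),"UR")
LR=tt((360.8,208.8),(268,136),"LR");LL=tt((308.5,213),(274.5,162.5),"LL")
b=tt((323.8,195.7),(256.5,149.7),"bore")
print(np.linalg.norm(UL-UR),np.linalg.norm(LL-LR),np.linalg.norm(UL-LL),np.linalg.norm(UR-LR))
ey=(UL-UR+LL-LR);ey/=np.linalg.norm(ey);ex=(UL-LL+UR-LR);ex/=np.linalg.norm(ex)
n=np.cross(ex,ey);n/=np.linalg.norm(n);print("n",n,np.arccos(n[2]),"yaw",np.arctan2(-ey[0],ey[1]),ey,ex)
```

```text
handletop [0.6484 0.2941 0.1942] [0.0003 0.0003]
[0.6465 0.2926 0.2   ] [0.6473 0.2996 0.2   ]
shoulder [0.6472 0.2915 0.146 ] [0.6479 0.3025 0.146 ]
tine? [0.6082 0.3062 0.1687] [0.0014 0.0014]
plate top (161, 168.7) [0.6168 0.321  0.14  ]
plate top (165, 169) [0.6172 0.3073 0.14  ]
plate top (171, 170.8) [0.613  0.2861 0.14  ]
plate top (176, 171.5) [0.6122 0.2689 0.14  ]
plate top (169, 139) [0.7248 0.3093 0.14  ]
plate top (183, 141) [0.7225 0.2601 0.14  ]
plate side (184.5, 252) [0.7179 0.2649 0.14  ]
plate side (177.5, 267) [0.7233 0.314  0.14  ]
plate side (223, 270) [0.6152 0.3124 0.14  ]
plate side (227, 258.5) [0.6111 0.2757 0.14  ]
UL [ 0.6202 -0.1713  0.155 ] [0.0016 0.0016]
UR [ 0.6521 -0.35    0.1503] [0.001 0.001]
LR [ 0.551  -0.3676  0.117 ] [0.0006 0.0006]
LL [ 0.5186 -0.192   0.1165] [0.0008 0.0008]
bore [ 0.5815 -0.2366  0.135 ] [0.0012 0.0012]
0.18158655430051676 0.1785357962912551 0.11057813194784918 0.10790688662475915
n [-0.3212 -0.0694  0.9445] 0.3347968720769965 yaw 0.17953586704921995 [-0.1786  0.9839  0.0116] [0.9281 0.1753 0.3285]
```

```bash
cat >> h.py <<'E'
def plan(p,Rt,p0=None,R0=None):
    s=monitor.observe()
    if p0 is None: p0=s["position"]
    if R0 is None: R0=R(s["tool_rot"])
    rv=Ro.from_matrix(R0.T@Rt).as_rotvec(); sh=R0.T@(np.array(p)-p0)*1000
    print("rv",np.round(rv,3),"shift",np.round(sh,1)); return rv,sh
def Rtool(y,xh):  # y: finger direction, xh: approx jaw direction
    y=np.array(y,float);y/=np.linalg.norm(y);x=np.array(xh,float);x-=y*(x@y);x/=np.linalg.norm(x)
    return np.c_[x,y,np.cross(x,y)]
def down(yaw): return R([-np.pi/2,0,yaw])
E
python3 - <<'E'
from h import *
print(R(monitor.observe()["tool_rot"]))
plan([.57,-.21,.29],down(-0.385))
E
```

```text
[[ 2.52987257e-01 -2.87564573e-04  9.67469568e-01]
 [-9.67469208e-01  8.37096435e-04  2.52987412e-01]
 [-8.82615544e-04 -9.99999608e-01 -6.64351383e-05]]
rv [-0.    -0.93  -0.001] shift [-277.4  -47.9  498.4]
```

Call:
send_rows(
  series="0 -0.93 0 -277 -48 498 1;0 -0.93 0 -277 -48 498 1;0 -0.93 0 -277 -48 498 1;0 -0.93 0 -277 -48 498 1;0 -0.93 0 -277 -48 498 1;0 -0.93 0 -277 -48 498 1;0 -0.93 0 -277 -48 498 1;0 -0.93 0 -277 -48 498 1;0 -0.93 0 -277 -48 498 1;0 -0.93 0 -277 -48 498 1;0 -0.93 0 -277 -48 498 1;0 -0.93 0 -277 -48 498 1;0 -0.93 0 -277 -48 498 1;0 -0.93 0 -277 -48 498 1;0 -0.93 0 -277 -48 498 1;0 -0.93 0 -277 -48 498 1;0 -0.93 0 -277 -48 498 1;0 -0.93 0 -277 -48 498 1",
)

```text
clock: 1.65
position: [0.569, -0.2119, 0.2901]
tool_rot: [-1.571, 0.0, -0.387]
force: [-0.8, -0.1, -0.2]
grip_width: 0.0854
```

Run:
```python
from h import *
import json
s=monitor.observe();print(s["clock"],s["position"],s["tool_rot"],s["qpos"],abs(s["qd"]).max())
c=cams.get_calibration("wrist");print(c)
json.dump({k:np.array(v).tolist() for k,v in c.items()},open("w1.json","w"))
cv2.imwrite("pics/w1.png",cams.grab_frame("wrist")[:,:,::-1])
```

```text
1.65 [ 0.56902787 -0.21187565  0.29012407] [-1.57141337e+00  4.77814571e-04 -3.86624413e-01] [ 0.5276903   0.47041347 -0.39011496  1.57792461  0.19214903  1.13186999
 -0.29284907] 0.007740976706080157
{'mtx': array([[297.31863964,   0.        , 259.85798804],
       [  0.        , 297.31863964, 193.95915208],
       [  0.        ,   0.        ,   1.        ]]), 'origin': array([ 0.59723368, -0.14385494,  0.42139684]), 'attitude': array([ 2.84972930e+00,  7.51683528e-04, -3.86345294e-01])}
```

View pics/w1.png

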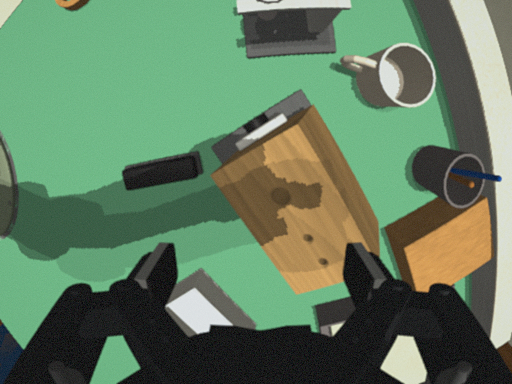

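Run:
```python
from h import *
plan([.45,-.12,.27],down(-0.385))
```

```text
rv [ 0.001 -0.002 -0.   ] shift [-144.9   20.3   40.3]
```

Call:
send_rows(
  series="0 0 0 -120 20 100 1;0 0 0 -120 20 100 1;0 0 0 -120 20 100 1;0 0 0 -120 20 100 1;0 0 0 -120 20 100 1;0 0 0 -120 20 100 1",
)

```text
clock: 2.2
position: [0.4955, -0.0726, 0.2707]
tool_rot: [-1.571, -0.001, -0.384]
force: [0.0, -0.5, 0.4]
grip_width: 0.0855
```

```bash
cat >> h.py <<'E'
import json
def wsave(n):
    c=cams.get_calibration("wrist")
    json.dump({k:np.array(v).tolist() for k,v in c.items()},open(n+".json","w"))
    cv2.imwrite(f"pics/{n}.png",cams.grab_frame("wrist")[:,:,::-1])
def wload(n): return {k:np.array(v) for k,v in json.load(open(n+".json")).items()}
def crop(f,x,y,w,h,s,o):
    a=cv2.imread(f"pics/{f}.png")[y:y+h,x:x+w]
    a=cv2.resize(a,None,fx=s,fy=s,interpolation=cv2.INTER_CUBIC)
    for i in range(0,w,10): 
        cv2.line(a,(i*s,0),(i*s,6),(0,0,255),1);cv2.putText(a,str(x+i),(i*s,16),0,.35,(0,0,255),1)
    for i in range(0,h,10):
        cv2.line(a,(0,i*s),(6,i*s),(0,0,255),1);cv2.putText(a,str(y+i),(8,i*s+4),0,.35,(0,0,255),1)
    cv2.imwrite(f"pics/{o}.png",a)
E
python3 - <<'E'
from h import *
s=monitor.observe();print(s["clock"],s["position"],s["tool_rot"])
wsave("w2"); crop("w1",200,95,190,140*1+60,4 if 0 else 3,"w1c")
E
```

```text
2.2 [ 0.49549998 -0.0726355   0.27072487] [-1.57122587e+00 -6.55241846e-04 -3.84043983e-01]
```

View pics/w2.png

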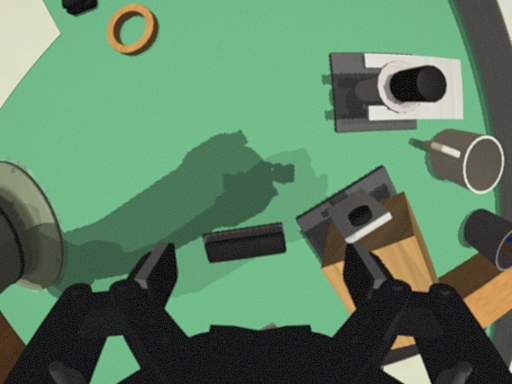

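View pics/w1c.png

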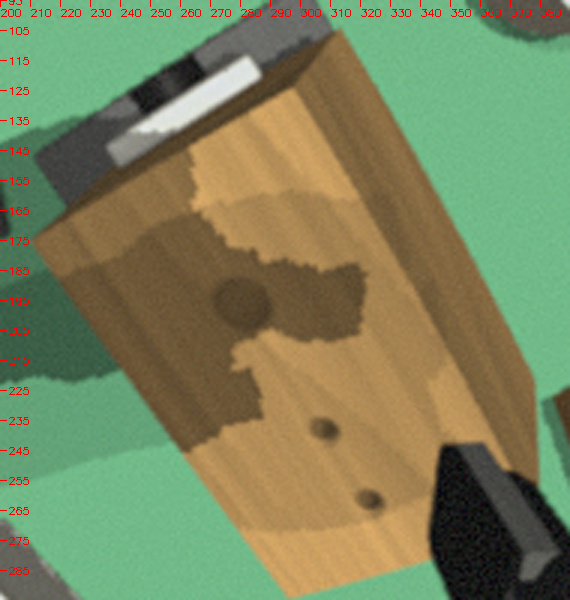

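Call:
send_rows(
  series="0 0 0 20 -20 -180 1;0 0 0 20 -20 -180 1;0 0 0 20 -20 -180 1;0 0 0 20 -20 -180 1;0 0 0 20 -20 -180 1;0 0 0 20 -20 -180 1;0 0 0 20 -20 -180 1",
)

```text
clock: 2.83
position: [0.4466, -0.2494, 0.2902]
tool_rot: [-1.571, -0.0, -0.389]
force: [0.2, 0.3, 0.4]
grip_width: 0.0856
```

Run:
```python
from h import *
s=monitor.observe();print(s["clock"],s["position"],s["tool_rot"],s["qpos"])
wsave("w3")
```

```text
2.8333 [ 0.44655429 -0.24937852  0.29024494] [-1.57085059e+00 -1.15250890e-04 -3.89180234e-01] [ 0.69007917  0.30613879 -0.37303392  1.82223205  0.12803426  1.03660279
 -0.12169948]
```

View pics/w3.png

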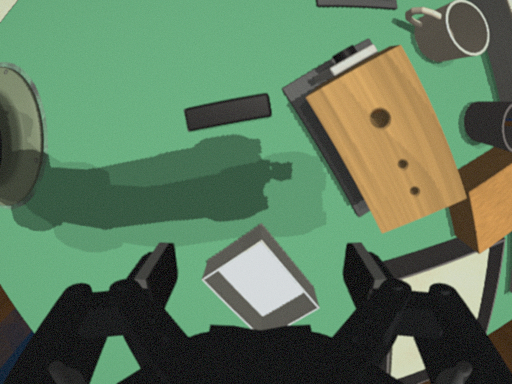

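Run:
```python
from h import *
crop("w3",295,35,180,205,3 if 0 else 3,"w3c")
```

```text
(no output)
```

View pics/w3c.png

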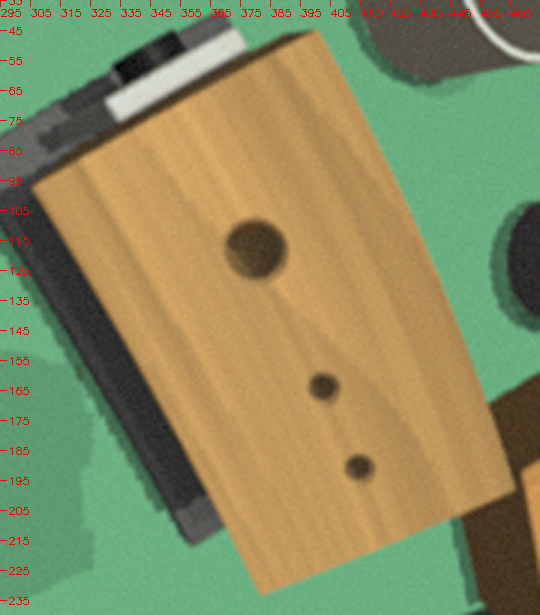

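Run:
```python
from h import *
np.set_printoptions(precision=4,suppress=True)
a,b,t,s=wload("w1"),wload("w3"),T(),S()
def q(n,u1,u3,ut,us):
    rs=[fray(b,u3)]
    if u1: rs.append(fray(a,u1))
    p,e=tri(rs) if u1 else (None,None)
    rs2=rs+[ray(t,ut),ray(s,us)]
    p2,e2=tri(rs2); print(n,p,e,"all",p2,np.round(e2,4)); return p2 if p is None else p,p2
LL=q("LL",(212,174.3),(306,97),(308.5,213),(274.5,162.5))
UL=q("UL",(298.3,124.3),(401,45),(306.3,180.5),(244,154.5))
LR=q("LR",(297.7,294),(382.7,233),(360.8,208.8),(268,136))
UR=q("UR",None,(467,198),(359.8,177),(240.5,129))
B=q("B",(280.7,196),(380.3,118),(323.8,195.7),(256.5,149.7))
P1=q("P1",(308.3,238),(402.7,163.7),(339.9,194),(255.5,141.5))
P2=q("P2",(323.7,261.7),(415,190.7),(350,193),(254.5,136.5))
for i in (0,1):
    P=np.array([x[i] for x in (LL,UL,LR,UR,B,P1,P2)])
    c=P.mean(0);n=np.linalg.svd(P-c)[2][2];n*=np.sign(n[2])
    print("n",n,"tilt",np.arccos(n[2]),"az",np.arctan2(-n[1],-n[0]),"res",(P-c)@n)
    ey=LL[i]-LR[i];print("yaw edges",np.arctan2(-ey[0],ey[1]),np.linalg.norm(ey),np.linalg.norm(UL[i]-LL[i]))
    e2=B[i]-P2[i];print("yaw holes",np.arctan2(-e2[0],e2[1]), "tilt UL-LL",np.arcsin((UL[i]-LL[i])[2]/.11),"UR-LR",np.arcsin((UR[i]-LR[i])[2]/.11))
```

```text
LL [ 0.523  -0.1892  0.1143] [np.float64(0.0005250994976936811), np.float64(0.0005250994976935613)] all [ 0.5208 -0.1901  0.1169] [0.0022 0.003  0.0024 0.0031]
UL [ 0.6228 -0.17    0.158 ] [np.float64(0.0003349232123404481), np.float64(0.0003349232123404697)] all [ 0.6215 -0.1703  0.1566] [0.0019 0.0016 0.0009 0.0032]
LR [ 0.5572 -0.3663  0.1176] [np.float64(0.00034248261945041367), np.float64(0.00034248261945044094)] all [ 0.5541 -0.3675  0.1165] [0.0033 0.003  0.0025 0.0037]
UR None None all [ 0.6533 -0.3472  0.1549] [0.0049 0.0021 0.004 ]
B [ 0.5835 -0.2324  0.1383] [np.float64(1.015460489978239e-05), np.float64(1.0154604899749583e-05)] all [ 0.5824 -0.2339  0.1369] [0.002  0.0014 0.0033 0.0001]
P1 [ 0.594  -0.2867  0.138 ] [np.float64(0.0004317134776319891), np.float64(0.0004317134776319517)] all [ 0.5925 -0.2879  0.1373] [0.0022 0.0017 0.0022 0.0019]
P2 [ 0.6008 -0.321   0.1386] [np.float64(0.0003823000301529962), np.float64(0.0003823000301529443)] all [ 0.5992 -0.322   0.138 ] [0.002  0.0017 0.0018 0.002 ]
n [-0.3706 -0.0668  0.9264] tilt 0.38607548636630573 az 0.1782996723919732 res [-0.0016  0.0005  0.0006 -0.0018  0.0011  0.0005  0.0008]
yaw edges 0.1906443348079512 0.18047815921230098 0.11063389368440717
yaw holes 0.19338177382907135 tilt UL-LL 0.40831859136681503 UR-LR 0.3454089156117745
n [-0.3512 -0.068   0.9338] tilt 0.3657874160852965 az 0.1913205757841339 res [-0.0003  0.0001 -0.0002 -0.0006 -0.0002  0.0004  0.0009]
yaw edges 0.1859150921964186 0.1804306034597124 0.11006225374673732
yaw holes 0.18806863649102892 tilt UL-LL 0.3692638285631724 UR-LR 0.3559930697404453
```

Run:
```python
from h import *
np.set_printoptions(precision=3,suppress=True)
t,s=T(),S()
print("box base",onz(ray(t,(125,180)),0), "top edge pts")
print(tri([ray(t,(110,185)),ray(s,(236,318))]),tri([ray(t,(104,100)),ray(s,(95,332))]))
print("bottle",onz(ray(t,(213,121)),.21),"blue",tri([ray(t,(203.5,177)),ray(s,(238,223))]),"green",tri([ray(t,(130,180)),ray(s,(239,301))]))
plan([.60,.20,.30],down(0.2))
```

```text
box base [0.593 0.489 0.   ] top edge pts
(array([0.551, 0.467, 0.179]), [np.float64(0.013954223627411283), np.float64(0.013954223627411293)]) (array([0.82 , 0.532, 0.196]), [np.float64(0.0008872104103051539), np.float64(0.0008872104103046962)])
bottle [0.778 0.156 0.21 ] blue (array([0.597, 0.17 , 0.162]), [np.float64(0.00042509823862302916), np.float64(0.0004250982386231216)]) green (array([0.564, 0.412, 0.161]), [np.float64(0.001147324713136809), np.float64(0.0011473247131368778)])
rv [-0.    -0.587  0.   ] shift [-27.4  -9.7 472.6]
```

Call:
send_rows(
  series="0 -0.587 0 -27 -10 473 1;0 -0.587 0 -27 -10 473 1;0 -0.587 0 -27 -10 473 1;0 -0.587 0 -27 -10 473 1;0 -0.587 0 -27 -10 473 1;0 -0.587 0 -27 -10 473 1;0 -0.587 0 -27 -10 473 1;0 -0.587 0 -27 -10 473 1;0 -0.587 0 -27 -10 473 1;0 -0.587 0 -27 -10 473 1;0 -0.587 0 -27 -10 473 1;0 -0.587 0 -27 -10 473 1;0 -0.587 0 -27 -10 473 1;0 -0.587 0 -27 -10 473 1;0 -0.587 0 -27 -10 473 1",
)

```text
clock: 4.13
position: [0.5995, 0.2009, 0.3001]
tool_rot: [-1.571, 0.0, 0.202]
force: [-0.3, 0.1, -0.3]
grip_width: 0.0852
```

Run:
```python
from h import *
s=monitor.observe();print(s["clock"],s["position"],s["tool_rot"],s["qpos"])
wsave("w4")
```

```text
4.1333 [0.59952222 0.20093779 0.30005981] [-1.57116419e+00  4.72403497e-04  2.02030303e-01] [-0.03116722  0.53734009 -0.5948423   1.48755744  0.31145372  1.21270045
 -0.46817921]
```

View pics/w4.png

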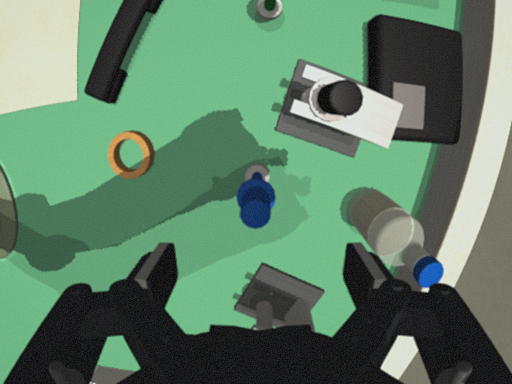

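Run:
```python
from h import *
crop("w4",270,55,140,105,5,"w4c")
```

```text
(no output)
```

View pics/w4c.png

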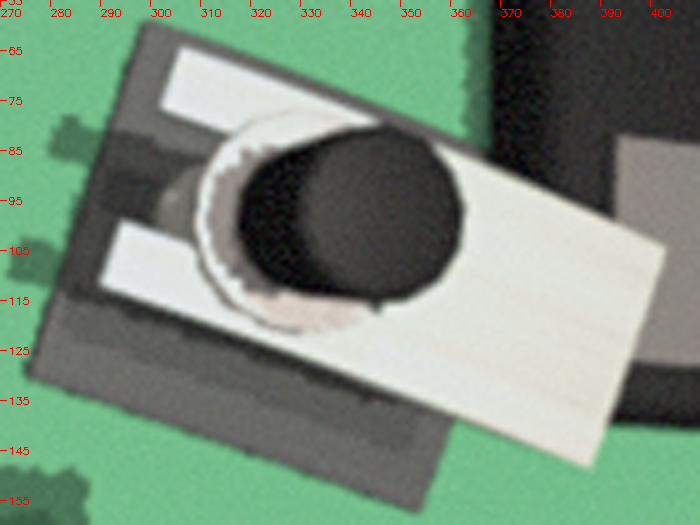

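Run:
```python
from h import *
np.set_printoptions(precision=4,suppress=True)
c=wload("w4")
print("handle",onz(fray(c,(346.4,98)),.2))
P=[onz(fray(c,u),.14)[:2] for u in [(306,64),(302,76.4),(294,99.4),(290,112),(403,104.4),(388.4,148.4)]]
P=np.array(P);print(P)
f=P[:4].mean(0);b=P[4:].mean(0);d=b-f;L=np.linalg.norm(d);d/=L;print("len",L,"yaw",np.arctan2(d[1],d[0]),"w",np.linalg.norm(P[0]-P[3]),np.linalg.norm(P[5]-P[4]),"slot",np.linalg.norm(P[1]-P[2]))
print("seat",f+.033*d)
for z in(.146,): print("shoulder",onz(fray(c,(270+290/5,55+222/5)),z))
```

```text
handle [0.6501 0.2957 0.2   ]
[[0.6201 0.3247]
 [0.6188 0.3115]
 [0.616  0.2875]
 [0.6148 0.2745]
 [0.7294 0.3128]
 [0.7248 0.2632]]
len 0.11030999220179367 yaw -0.10459084639574606 w 0.050462708665739375 0.04976312363916428 slot 0.02424536975575959
seat [0.6502 0.2961]
shoulder [0.6475 0.295  0.146 ]
```

Run:
```python
from h import *
plan([.650,.296,.260],down(-.105));plan([.650,.296,.168],down(-.105))
```

```text
rv [ 0.001  0.306 -0.   ] shift [68.4 40.2 83.6]
rv [ 0.001  0.306 -0.   ] shift [ 68.5 132.2  83.7]
```

Call:
send_rows(
  series="0 0.306 0 68.5 40 83.7 0.8;0 0.306 0 68.5 40 83.7 0.8;0 0.306 0 68.5 40 83.7 0.8;0 0.306 0 68.5 40 83.7 0.8;0 0.306 0 68.5 40 83.7 0.8;0 0.306 0 68.5 40 83.7 0.8;0 0.306 0 68.5 70 83.7 0.8;0 0.306 0 68.5 100 83.7 0.8;0 0.306 0 68.5 120 83.7 0.8;0 0.306 0 68.5 132 83.7 0.8;0 0.306 0 68.5 132 83.7 0.8;0 0.306 0 68.5 132 83.7 0.8",
)

```text
clock: 5.18
position: [0.6505, 0.2962, 0.1694]
tool_rot: [-1.57, -0.001, -0.105]
force: [-0.9, 0.5, 0.7]
grip_width: 0.068
```

Run:
```python
from h import *
s=monitor.observe();print(s["clock"],s["position"],s["tool_rot"],s["qpos"],s["force"])
wsave("w5")
cv2.imwrite("pics/s5.png",cams.grab_frame("side")[:,:,::-1]);crop("s5",150,200,130,110,5,"s5c")
```

```text
5.1833 [0.65053686 0.29620638 0.16944221] [-1.57047281e+00 -7.22420065e-04 -1.04934568e-01] [-0.23862679  0.77627142 -0.475293    1.37864796  0.37336829  1.07485064
 -0.87953081] [-0.9016474   0.45872174  0.67443171]
```

View pics/w5.png

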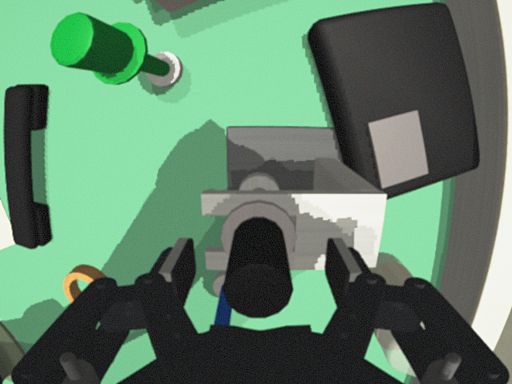

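View pics/s5c.png

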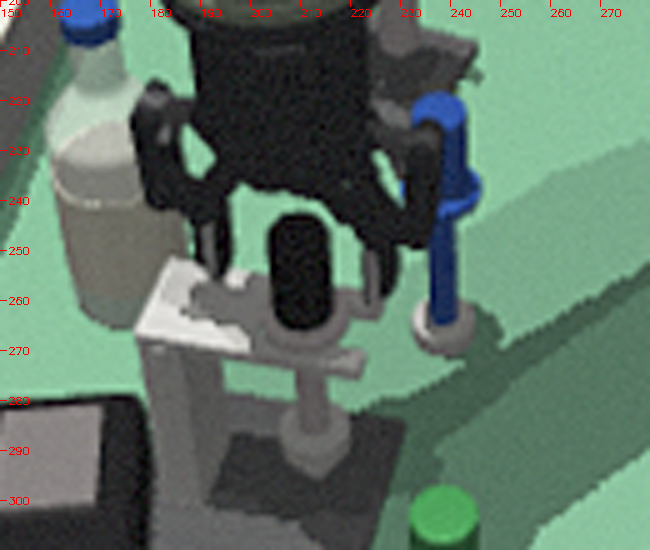

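Handle (side px ~209,255) stands between the pads. Close with 70 N.

Call:
send_rows(
  series="0 0 0 0 0 0 0.2;0 0 0 0 0 0 0.2;0 0 0 0 0 0 0.2;0 0 0 0 0 0 0.2;0 0 0 0 0 0 0.2;0 0 0 0 0 0 0.2;0 0 0 0 0 0 0.2;0 0 0 0 0 0 0.2;0 0 0 0 0 0 0.2;0 0 0 0 0 0 0.2",
  force=70,
)

```text
clock: 6.12
position: [0.6502, 0.2972, 0.1691]
tool_rot: [-1.57, -0.001, -0.104]
force: [-1.9, -1.8, 6.4]
grip_width: 0.0289
```

Call:
send_rows(
  series="0 0 0 0 -3 0 0.2;0 0 0 0 -5 0 0.2;0 0 0 0 -5 0 0.2",
)

```text
clock: 6.37
position: [0.6502, 0.2971, 0.1738]
tool_rot: [-1.571, -0.0, -0.104]
force: [0.1, 0.3, -2.3]
grip_width: 0.0287
```

Run:
```python
from h import *
s=monitor.observe();print(s["clock"],s["position"],s["tool_rot"],s["force"],s["moment"])
wsave("w6")
cv2.imwrite("pics/s6.png",cams.grab_frame("side")[:,:,::-1]);crop("s6",150,200,130,110,5,"s6c")
```

```text
6.3667 [0.65016007 0.29710807 0.17376975] [-1.57050875e+00 -3.44258111e-04 -1.03946557e-01] [ 0.09034851  0.259785   -2.31017678] [-0.02051446  0.00680068  0.03647796]
```

View pics/w6.png

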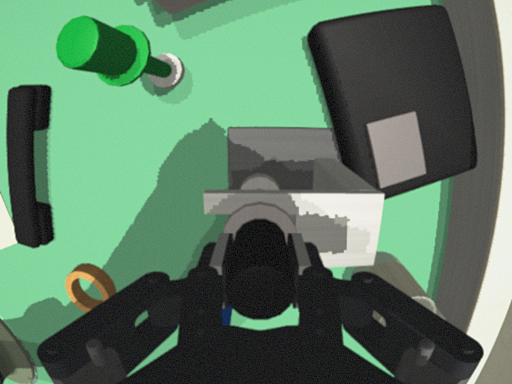

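View pics/s6c.png

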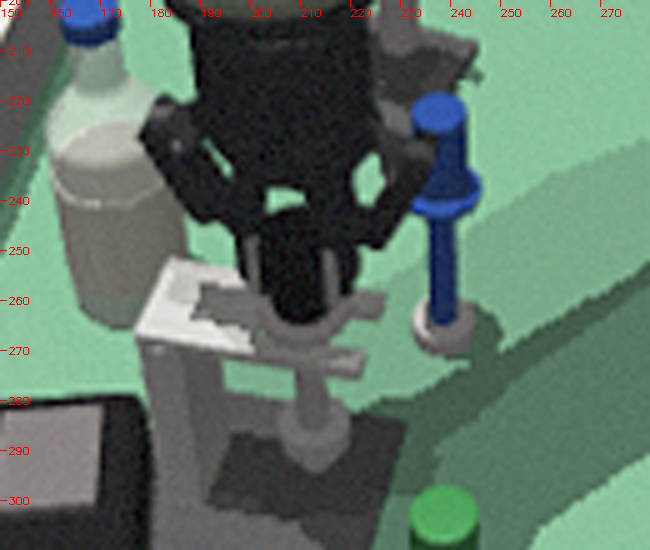

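Call:
send_rows(
  series="0 0 0 -10 0 0 0.2;0 0 0 -20 0 0 0.2;0 0 0 -35 0 0 0.2;0 0 0 -50 0 0 0.2;0 0 0 -65 0 0 0.2;0 0 0 -78 0 0 0.2;0 0 0 -78 0 0 0.2;0 0 0 -78 -30 0 0.2;0 0 0 -78 -70 0 0.2;0 0 0 -78 -110 0 0.2;0 0 0 -78 -150 0 0.2;0 0 0 -78 -185 0 0.2;0 0 0 -78 -185 0 0.2;0 0 0 -78 -185 0 0.2",
)

```text
clock: 7.63
position: [0.5732, 0.3053, 0.36]
tool_rot: [-1.569, -0.003, -0.104]
force: [-0.2, -0.9, -3.3]
grip_width: 0.0284
```

Run:
```python
from h import *
s=monitor.observe();print(s["clock"],s["position"],s["tool_rot"],s["force"],s["qpos"])
wsave("w7")
cv2.imwrite("pics/s7.png",cams.grab_frame("side")[:,:,::-1]);crop("s7",150,160,130,110,5,"s7c")
B=np.array([.5835,-.2324,.1384]);th=.39;ya=.19
n=np.array([-np.sin(th)*np.cos(ya),-np.sin(th)*np.sin(ya),np.cos(th)])
Rt=Rtool(-n,[np.cos(ya),np.sin(ya),0]);print("n",n)
for d in (.06,-.0):   # tip above the mouth
    p=B+n*(d+.139);print(p);plan(p,Rt)
```

```text
7.6333 [0.57320735 0.30528837 0.35999594] [-1.569019   -0.00270817 -0.10444721] [-0.185298   -0.88619526 -3.29561597] [-0.24498804  0.51456581 -0.53839723  1.35469744  0.26306433  1.33968943
 -0.88967074]
n [-0.37334663 -0.07180196  0.92490906]
[ 0.50920402 -0.24668859  0.3224569 ]
rv [ 0.058 -0.29  -0.388] shift [  -5.5   35.2 -554.9]
[ 0.53160482 -0.24238047  0.26696236]
rv [ 0.058 -0.29  -0.388] shift [  16.4   90.6 -548.3]
```

View pics/s7c.png

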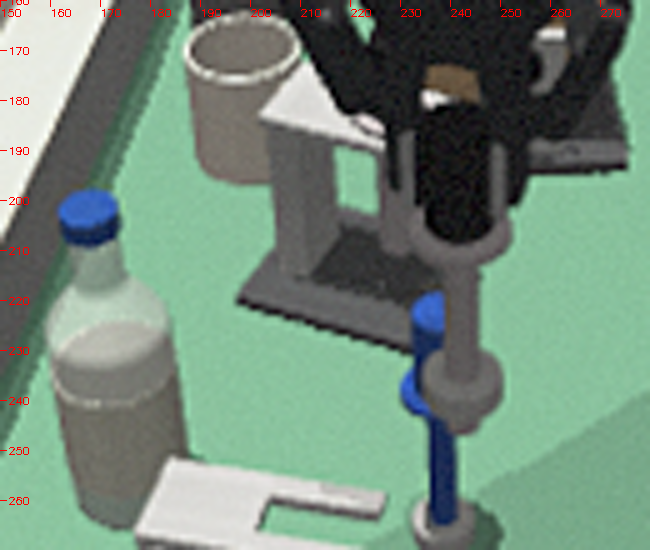

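View pics/w7.png

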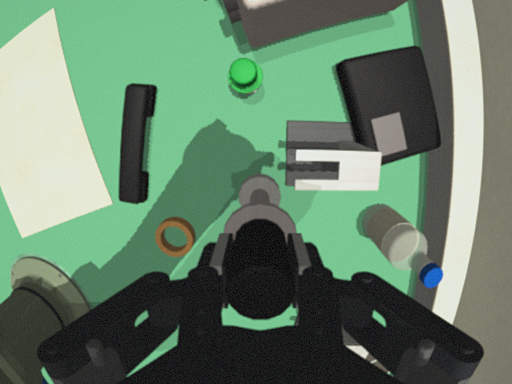

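Call:
send_rows(
  series="0.058 -0.29 -0.388 -5 10 -555 0.2;0.058 -0.29 -0.388 -5 10 -555 0.2;0.058 -0.29 -0.388 -5 10 -555 0.2;0.058 -0.29 -0.388 -5 10 -555 0.2;0.058 -0.29 -0.388 -5 10 -555 0.2;0.058 -0.29 -0.388 -5 10 -555 0.2;0.058 -0.29 -0.388 -5 10 -555 0.2;0.058 -0.29 -0.388 -5 10 -555 0.2;0.058 -0.29 -0.388 -5 10 -555 0.2;0.058 -0.29 -0.388 -5 10 -555 0.2;0.058 -0.29 -0.388 -5 10 -555 0.2;0.058 -0.29 -0.388 -5 10 -555 0.2;0.058 -0.29 -0.388 -5 10 -555 0.2;0.058 -0.29 -0.388 -5 10 -555 0.2;0.058 -0.29 -0.388 -5 35 -555 0.2;0.058 -0.29 -0.388 -5 35 -555 0.2;0.058 -0.29 -0.388 -5 35 -555 0.2;0.058 -0.29 -0.388 -5 35 -555 0.2;0.058 -0.29 -0.388 -5 35 -555 0.2;0.058 -0.29 -0.388 -5 35 -555 0.2",
)

```text
clock: 9.4
position: [0.5102, -0.2459, 0.3241]
tool_rot: [-1.571, -0.392, 0.191]
force: [-0.1, 0.4, -2.8]
grip_width: 0.0284
```

Run:
```python
from h import *
s=monitor.observe();print(s["clock"],s["position"],s["tool_rot"],s["force"],s["qpos"])
wsave("w8")
cv2.imwrite("pics/s8.png",cams.grab_frame("side")[:,:,::-1]);crop("s8",210,80,100,100,6,"s8c")
cv2.imwrite("pics/t8.png",cams.grab_frame("top")[:,:,::-1]);crop("t8",270,150,110,80,6,"t8c")
```

```text
9.4 [ 0.51024708 -0.24586048  0.32410231] [-1.57096929 -0.39154466  0.19095832] [-0.09965131  0.36385648 -2.79638467] [ 0.81594452  0.23578115 -0.40450264  1.89191163 -0.20315057  0.72196778
  0.75902315]
```

View pics/w8.png

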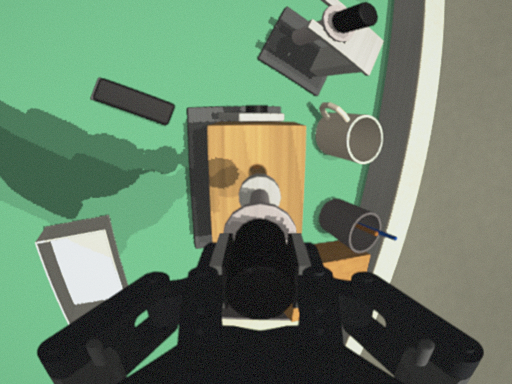

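View pics/s8c.png

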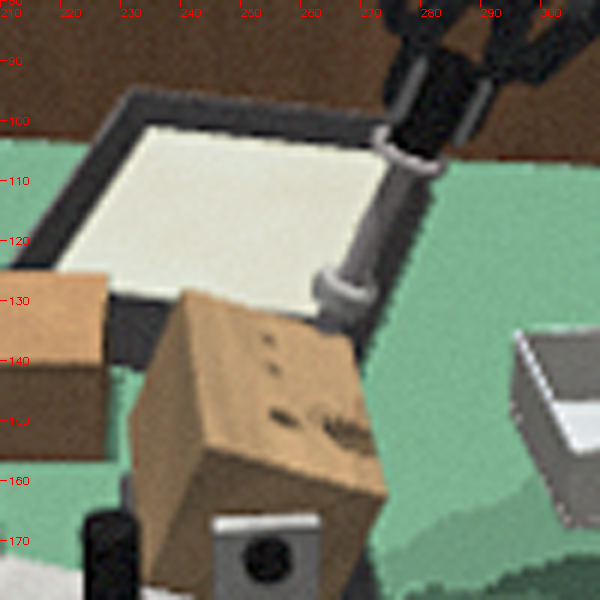

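View pics/t8c.png

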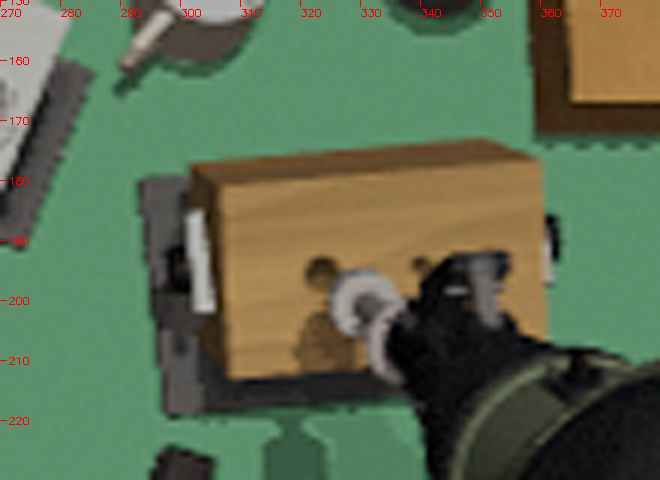

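Run:
```python
from h import *
crop("w8",180,95,140,120,5,"w8c")
```

```text
(no output)
```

View pics/w8c.png

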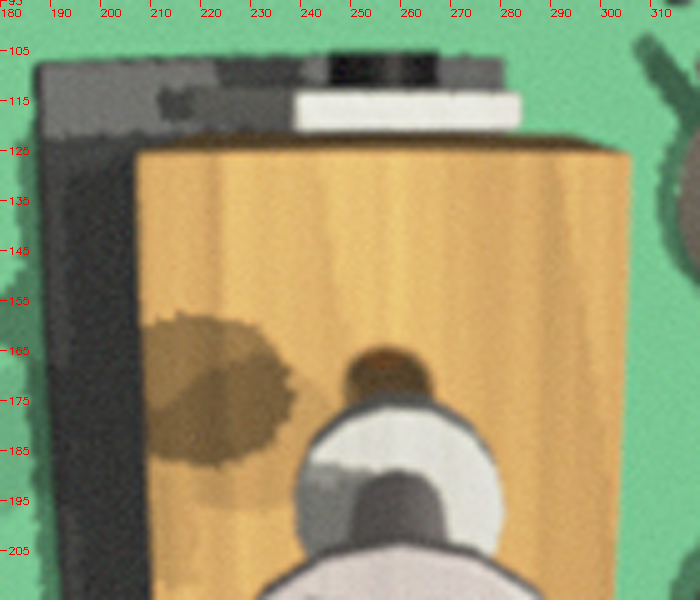

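Run:
```python
from h import *
from scipy.optimize import least_squares
np.set_printoptions(precision=4,suppress=True)
V={n:wload(n) for n in("w1","w3","w8")};
obs=[("w1","LL",(212,174.3)),("w1","UL",(298.3,124.3)),("w1","LR",(297.7,294)),("w1","B",(280.7,196)),
("w3","LL",(306,97)),("w3","UL",(401,45)),("w3","UR",(467,198)),("w3","LR",(382.7,233)),("w3","B",(380.3,118)),
("w8","LL",(207.4,125.4)),("w8","UL",(305.8,126)),("w8","B",(257.6,172.8))]
off={"LL":(-.055,.09),"UL":(.055,.09),"LR":(-.055,-.09),"UR":(.055,-.09),"B":(0,.035)}
def pt(k,v):
    x,y,ya,th=v; off_=off[k]
    M=R([0,-th,ya]); return np.array([x,y,.092])+M@np.array([off_[0],off_[1],.05])
def f(v): return np.concatenate([np.array(fproj(V[c],pt(k,v)))-u for c,k,u in obs])
r=least_squares(f,[.6,-.26,.19,.39],loss="soft_l1");print(r.x,np.sqrt((r.fun**2).mean()))
J=r.jac;print("sd",np.sqrt(np.diag(np.linalg.inv(J.T@J))))
for o,e in zip(obs,f(r.x).reshape(-1,2)): print(o[0],o[1],e)
print("B",pt("B",r.x),"n",R([0,-r.x[3],r.x[2]])[:,2])
```

```text
[ 0.6084 -0.2639  0.1915  0.3877] 0.5252239514792088
sd [0.0009 0.0004 0.0043 0.0174]
w1 LL [-1.1629  0.1562]
w1 UL [-0.4572 -0.7032]
w1 LR [-0.5409 -0.6575]
w1 B [0.0106 0.8227]
w3 LL [0.4213 0.1331]
w3 UL [ 0.4003 -0.3868]
w3 UR [0.4126 0.0714]
w3 LR [-0.1814 -0.2671]
w3 B [-0.0375  0.8481]
w8 LL [0.5756 0.3664]
w8 UL [ 0.7763 -0.3833]
w8 B [-0.2888  0.5786]
B [ 0.5832 -0.2332  0.1383] n [-0.3712 -0.0719  0.9258]
```

Run:
```python
from h import *
np.set_printoptions(precision=4,suppress=True)
s=monitor.observe();p=s["position"];M=R(s["tool_rot"]);y=M[:,1]
c=cams.get_calibration("wrist")
for d in (-.03,.0291,.0351,.06,.1,.139): print(d,"wrist",np.round(fproj(c,p+y*d),1),"side",np.round(proj(S(),p+y*d),1),"top",np.round(proj(T(),p+y*d),1))
B=np.array([.5833,-.2330,.1383]);th=.388;ya=.1915
n=np.array([-np.sin(th)*np.cos(ya),-np.sin(th)*np.sin(ya),np.cos(th)])
Rt=Rtool(-n,[np.cos(ya),np.sin(ya),0])
for d in (.06,.01,0,-.03,-.05): plan(B+n*(d+.139),Rt)
print("tip err in tool axes mm", M.T@(B+n*.06-(p+y*.139))*1000)
```

```text
-0.03 wrist [258.6 294. ] side [284.6  89.6] top [343.3 210.9]
0.0291 wrist [259.  235.1] side [276.7 106.1] top [337.1 205.8]
0.0351 wrist [259.1 231. ] side [275.9 107.8] top [336.5 205.3]
0.06 wrist [259.2 216.4] side [272.7 114.4] top [334.2 203.4]
0.1 wrist [259.3 198.8] side [267.6 124.9] top [330.6 200.5]
0.139 wrist [259.4 186.3] side [262.9 134.7] top [327.4 197.8]
rv [ 0.    -0.001  0.003] shift [-1.3  0.9 -1. ]
rv [ 0.    -0.001  0.003] shift [-1.5 50.9 -1. ]
rv [ 0.    -0.001  0.003] shift [-1.5 60.9 -1. ]
rv [ 0.    -0.001  0.003] shift [-1.6 90.9 -1. ]
rv [ 0.    -0.001  0.003] shift [ -1.7 110.9  -1. ]
tip err in tool axes mm [-1.7592  0.8638 -0.9417]
```

Call:
send_rows(
  series="0 0 0.003 -1.5 15 -1 0.2;0 0 0.003 -1.5 30 -1 0.2;0 0 0.003 -1.5 45 -1 0.2;0 0 0.003 -1.5 55 -1 0.2;0 0 0.003 -1.5 55 -1 0.2;0 0 0.003 -1.5 55 -1 0.2",
)

```text
clock: 10.05
position: [0.5293, -0.2435, 0.2719]
tool_rot: [-1.57, -0.388, 0.19]
force: [-0.6, 0.3, -1.7]
grip_width: 0.0287
```

Run:
```python
from h import *
np.set_printoptions(precision=4,suppress=True)
s=monitor.observe();p=s["position"];M=R(s["tool_rot"]);y=M[:,1]
print(s["clock"],p,s["tool_rot"],s["force"])
B=np.array([.5833,-.2330,.1383]);th=.388;ya=.1915
n=np.array([-np.sin(th)*np.cos(ya),-np.sin(th)*np.sin(ya),np.cos(th)])
print("tip err in tool axes mm", M.T@(B-(p+y*.139))*1000, "B proj",proj(S(),B),proj(T(),B))
wsave("w9");crop("w9",190,95,140,110,5,"w9c")
cv2.imwrite("pics/s9.png",cams.grab_frame("side")[:,:,::-1]);crop("s9",220,100,70,70,8,"s9c")
cv2.imwrite("pics/t9.png",cams.grab_frame("top")[:,:,::-1]);crop("t9",290,165,70,60,8,"t9c")
```

```text
10.05 [ 0.5293 -0.2435  0.2719] [-1.5697 -0.3876  0.1898] [-0.587   0.3145 -1.7222]
tip err in tool axes mm [ 0.4013  5.4913 -0.0623] B proj (np.float64(256.2414495421203), np.float64(149.49329669521072)) (np.float64(323.0113397084311), np.float64(194.55613606351457))
```

View pics/w9c.png

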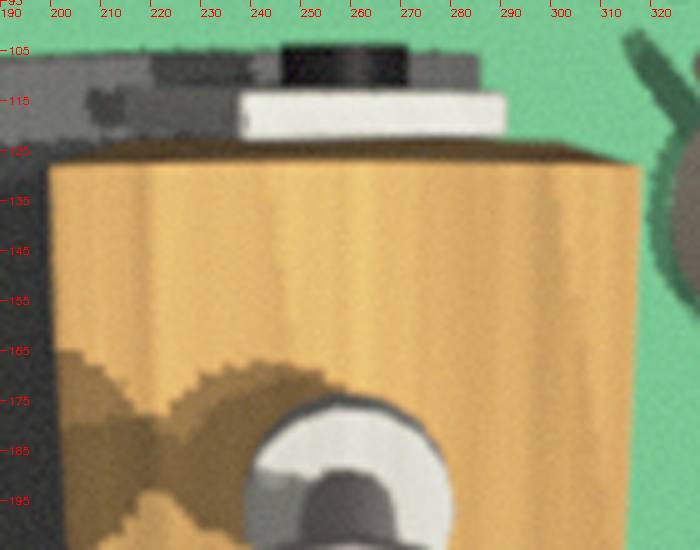

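View pics/s9c.png

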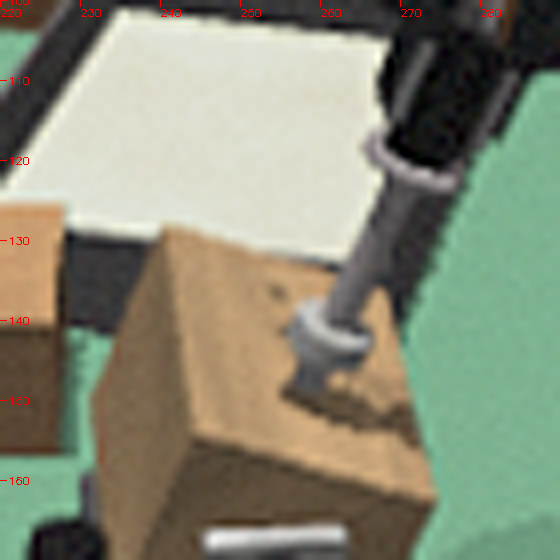

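View pics/t9c.png

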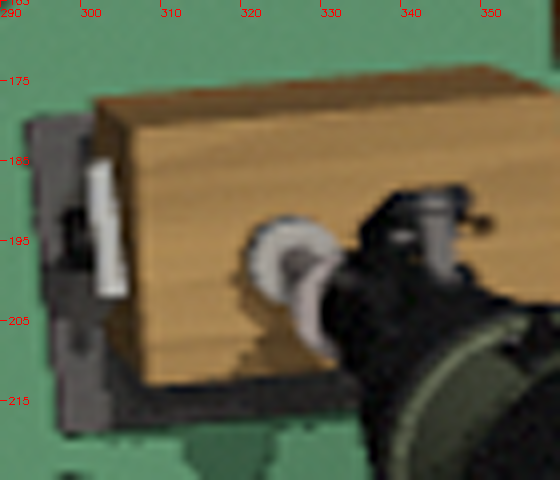

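Call:
send_rows(
  series="0 0 0 0.3 2 0 0.2;0 0 0 0.3 4 0 0.2;0 0 0 0.3 6 0 0.2;0 0 0 0.3 7.5 0 0.2;0 0 0 0.3 9 0 0.2;0 0 0 0.3 9 0 0.2",
)

```text
clock: 10.7
position: [0.5329, -0.2429, 0.2633]
tool_rot: [-1.57, -0.388, 0.19]
force: [0.1, 0.1, -2.2]
grip_width: 0.0288
```

```bash
cat > st.py <<'E'
from h import *
np.set_printoptions(precision=4,suppress=True)
s=monitor.observe();p=s["position"];M=R(s["tool_rot"]);y=M[:,1]
B=np.array([.5833,-.2330,.1383])
print(s["clock"],p,s["tool_rot"],"F tool",M.T@s["force"],s["moment"])
print("mouth rel tip, tool mm", M.T@(B-(p+y*.139))*1000)
E
python3 st.py
python3 - <<'E'
from h import *
cv2.imwrite("pics/s10.png",cams.grab_frame("side")[:,:,::-1]);crop("s10",220,100,70,70,8,"s10c")
E
```

```text
10.7 [ 0.5329 -0.2429  0.2633] [-1.5698 -0.3876  0.1895] F tool [-0.6903  2.0688  0.0361] [-0.1162  0.6101 -0.0051]
mouth rel tip, tool mm [ 0.3135 -3.833   0.0639]
```

View pics/s10c.png

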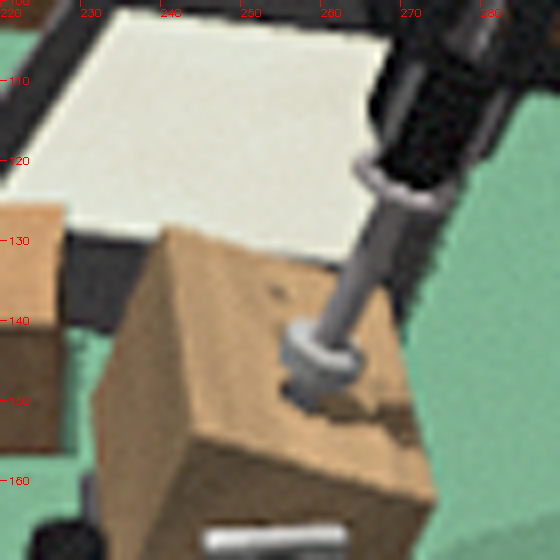

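Call:
send_rows(
  series="0 0 0 0.3 3 0 0.2;0 0 0 0.3 6 0 0.2;0 0 0 0.3 9 0 0.2;0 0 0 0.3 12 0 0.2;0 0 0 0.3 15 0 0.2;0 0 0 0.3 15 0 0.2",
)

```text
clock: 11.25
position: [0.5389, -0.2416, 0.2493]
tool_rot: [-1.57, -0.388, 0.19]
force: [0.9, 0.3, -1.7]
grip_width: 0.0285
```

```bash
python3 st.py
```

```text
11.25 [ 0.5389 -0.2416  0.2493] [-1.5697 -0.3876  0.1897] F tool [0.1823 1.9015 0.0877] [-0.1343  0.5913  0.0166]
mouth rel tip, tool mm [ -0.0422 -19.1036  -0.0262]
```

Call:
send_rows(
  series="0 0 0 0 3 0 0.2;0 0 0 0 6 0 0.2;0 0 0 0 9 0 0.2;0 0 0 0 12 0 0.2;0 0 0 0 15 0 0.2;0 0 0 0 18 0 0.2;0 0 0 0 21 0 0.2;0 0 0 0 24 0 0.2;0 0 0 0 24 0 0.2",
)

```text
clock: 12.0
position: [0.5478, -0.2399, 0.2271]
tool_rot: [-1.57, -0.388, 0.19]
force: [-0.7, 0.3, -2.2]
grip_width: 0.0283
```

```bash
python3 st.py
```

```text
12.0 [ 0.5478 -0.2399  0.2271] [-1.5698 -0.3877  0.1896] F tool [-1.3964  1.7872  0.4704] [-0.0728  0.5774 -0.0354]
mouth rel tip, tool mm [ -0.0487 -43.1292   0.0122]
```

Run:
```python
from h import *
cv2.imwrite("pics/s11.png",cams.grab_frame("side")[:,:,::-1]);crop("s11",220,100,70,70,8,"s11c")
wsave("w11");crop("w11",190,95,140,120,5,"w11c")
```

```text
(no output)
```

View pics/s11c.png

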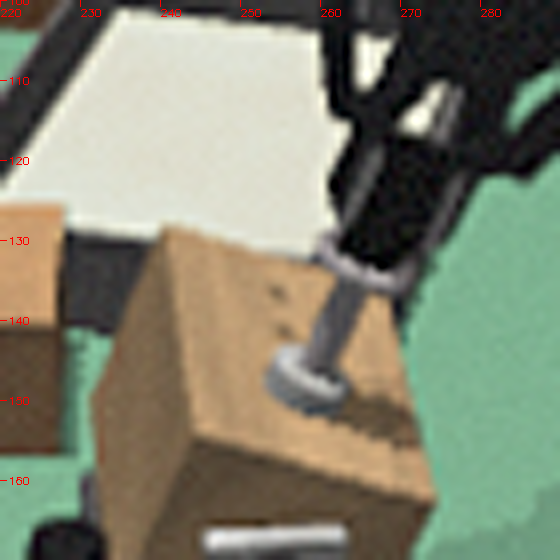

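View pics/w11c.png

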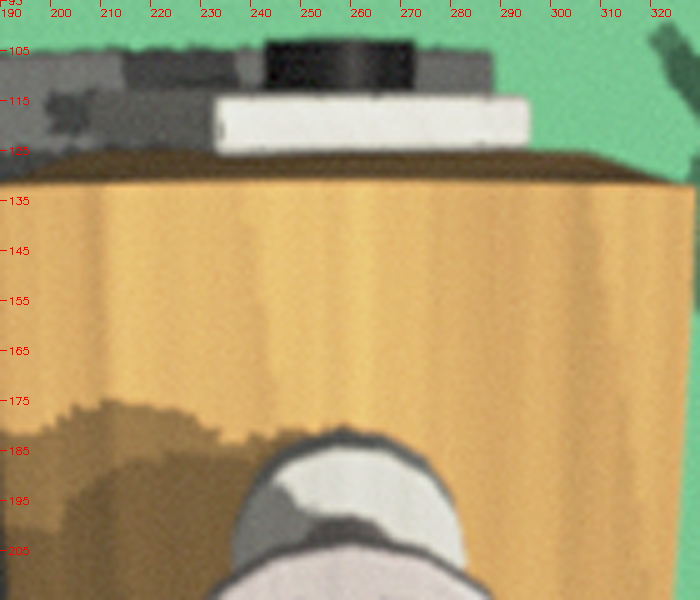

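Call:
send_rows(
  series="0 0 0 0 2.5 0 0.2;0 0 0 0 5 0 0.2;0 0 0 0 7.5 0 0.2;0 0 0 0 10 0 0.2",
)

```text
clock: 12.43
position: [0.5515, -0.2395, 0.2183]
tool_rot: [-1.57, -0.388, 0.19]
force: [-1.4, -0.4, 2.0]
grip_width: 0.0286
```

Call:
send_rows(
  series="0 0 0 0 1 0 0.2;0 0 0 0 2 0 0.2;0 0 0 0 3 0 0.2;0 0 0 0 4 0 0.2",
)

```text
clock: 12.77
position: [0.5529, -0.2391, 0.2147]
tool_rot: [-1.57, -0.388, 0.19]
force: [-1.7, -0.3, 2.2]
grip_width: 0.0288
```

```bash
python3 st.py
```

```text
12.7667 [ 0.5529 -0.2391  0.2147] [-1.5702 -0.388   0.1896] F tool [-0.7213 -2.7135 -0.0279] [-0.1506  0.7652  0.0326]
mouth rel tip, tool mm [ -0.1827 -56.5639   0.2557]
```

Call:
send_rows(
  series="0 0 0 0 1 0 0.2;0 0 0 0 2 0 0.2;0 0 0 0 3 0 0.2",
)

```text
clock: 13.02
position: [0.554, -0.239, 0.2119]
tool_rot: [-1.57, -0.388, 0.189]
force: [-1.8, -0.2, 1.8]
grip_width: 0.0288
```

Call:
send_rows(
  series="0 0 0 0 1 0 0.2;0 0 0 0 2 0 0.2;0 0 0 0 3 0 0.2",
)

```text
clock: 13.27
position: [0.5551, -0.2387, 0.2091]
tool_rot: [-1.57, -0.388, 0.19]
force: [-1.3, -1.2, 1.7]
grip_width: 0.0287
```

```bash
python3 st.py
```

```text
13.2667 [ 0.5551 -0.2387  0.2091] [-1.5702 -0.3879  0.1896] F tool [-0.7136 -2.168  -0.9021] [-0.1792  0.853  -0.0143]
mouth rel tip, tool mm [ -0.1267 -62.6158   0.2027]
```

Call:
send_rows(
  series="0 0 0 0 1 0 0.2;0 0 0 0 2 0 0.2;0 0 0 0 3 0 0.2",
)

```text
clock: 13.52
position: [0.5562, -0.2384, 0.2063]
tool_rot: [-1.57, -0.388, 0.19]
force: [-2.3, -0.9, 1.0]
grip_width: 0.0283
```

Call:
send_rows(
  series="0 0 0 0 1 0 0.2;0 0 0 0 2 0 0.2",
)

```text
clock: 13.68
position: [0.557, -0.2383, 0.2044]
tool_rot: [-1.57, -0.388, 0.19]
force: [-2.0, -1.3, 2.3]
grip_width: 0.0284
```

Call:
send_rows(
  series="0 0 0 0 1 0 0.2;0 0 0 0 2 0 0.2",
)

```text
clock: 13.85
position: [0.5577, -0.2382, 0.2026]
tool_rot: [-1.57, -0.388, 0.19]
force: [-2.4, -1.9, 2.2]
grip_width: 0.0289
```

```bash
python3 st.py
```

```text
13.85 [ 0.5577 -0.2382  0.2026] [-1.5701 -0.3879  0.1896] F tool [-1.6791 -3.0626 -1.3754] [-0.1643  0.9202 -0.0142]
mouth rel tip, tool mm [ -0.1084 -69.6173   0.2055]
```

Call:
send_rows(
  series="0 0 0 0 1 0 0.2;0 0 0 0 2 0 0.2",
)

```text
clock: 14.02
position: [0.5584, -0.238, 0.2007]
tool_rot: [-1.57, -0.388, 0.19]
force: [-2.4, -0.7, 2.4]
grip_width: 0.0288
```

Call:
send_rows(
  series="0 0 0 0 1 0 0.2;0 0 0 0 2 0 0.2",
)

```text
clock: 14.18
position: [0.5592, -0.2379, 0.1989]
tool_rot: [-1.57, -0.388, 0.189]
force: [-1.8, -0.1, 2.5]
grip_width: 0.0288
```

Call:
send_rows(
  series="0 0 0 0 1 0 0.2;0 0 0 0 2 0 0.2",
)

```text
clock: 14.35
position: [0.56, -0.238, 0.1976]
tool_rot: [-1.571, -0.388, 0.189]
force: [-19.3, -0.9, 32.1]
grip_width: 0.0284
```

```bash
python3 st.py
```

```text
14.35 [ 0.56   -0.238   0.1976] [-1.5708 -0.3883  0.1895] F tool [ -5.5618 -36.9829   2.7121] [0.2002 2.1309 0.2681]
mouth rel tip, tool mm [ -0.3722 -75.1169   0.5681]
```

Call:
send_rows(
  series="0 0 0 0 0 0 0.2;0 0 0 0 0 0 0.2;0 0 0 0 0 0 0.2;0 0 0 0 0 0 0.2;0 0 0 0 0 0 0.2;0 0 0 0 0 0 0.2",
)

```text
clock: 14.85
position: [0.5599, -0.238, 0.1977]
tool_rot: [-1.571, -0.388, 0.19]
force: [-9.6, -0.9, 14.2]
grip_width: 0.0284
```

```bash
python3 st.py
python3 - <<'E'
from h import *
cv2.imwrite("pics/s12.png",cams.grab_frame("side")[:,:,::-1]);crop("s12",220,100,70,70,8,"s12c")
E
```

```text
14.85 [ 0.5599 -0.238   0.1977] [-1.5708 -0.3883  0.1895] F tool [ -3.503  -16.7408   0.9092] [0.0373 1.5021 0.0812]
mouth rel tip, tool mm [ -0.3523 -74.9888   0.5192]
```

View pics/s12c.png

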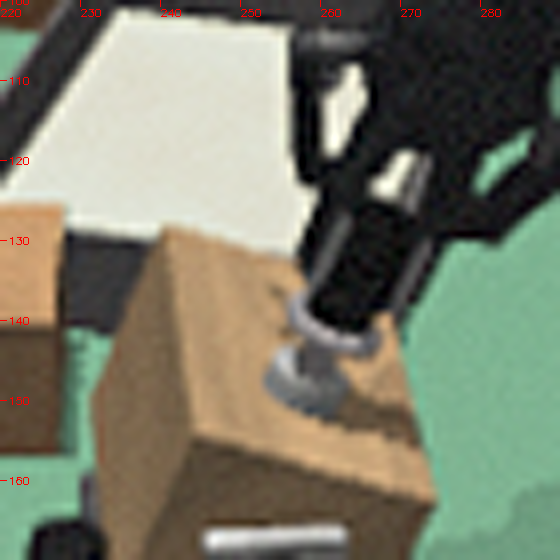

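Call:
send_rows(
  series="0 0 0 0 0.5 0 0.2;0 0 0 0 0.5 0 0.2;0 0 0 0 0.5 0 0.2;0 0 0 0 0.5 0 0.2;0 0 0 0 0.5 0 0.2;0 0 0 0 0.5 0 0.2;0 0 0 0 0.5 0 0.2;0 0 0 0 0.5 0 0.2;0 0 0 0 0.5 0 0.2;0 0 0 0 0.5 0 0.2;0 0 0 0 0.5 0 0.2;0 0 0 0 0.5 0 0.2;0 0 0 0 0.5 0 0.2",
)

```text
clock: 15.98
position: [0.56, -0.2382, 0.1976]
tool_rot: [-1.571, -0.388, 0.189]
force: [-14.2, -0.2, 22.3]
grip_width: 0.0286
```

```bash
python3 st.py
```

```text
15.9833 [ 0.56   -0.2382  0.1976] [-1.5712 -0.3884  0.1895] F tool [ -4.4576 -25.939    2.5082] [0.3151 2.015  0.276 ]
mouth rel tip, tool mm [ -0.4335 -75.0662   0.7414]
```

Call:
send_rows(
  series="0 0 0 0 -4 0 0.2;0 0 0 0 -10 0 0.2;0 0 0 0 -18 0 0.2;0 0 0 0 -28 0 0.2;0 0 0 0 -38 0 0.2;0 0 0 0 -48 0 0.2;0 0 0 0 -58 0 0.2;0 0 0 0 -68 0 0.2;0 0 0 0 -78 0 0.2;0 0 0 0 -90 0 0.2;0 0 0 0 -105 0 0.2;0 0 0 0 -120 0 0.2;0 0 0 0 -140 0 0.2;0 0 0 0 -160 0 0.2;0 0 0 0 -160 0 0.2;0 0 0 0 -160 0 0.2",
)

```text
clock: 17.32
position: [0.5006, -0.2495, 0.3458]
tool_rot: [-1.572, -0.389, 0.19]
force: [0.2, -0.6, -1.3]
grip_width: 0.0287
```

```bash
python3 st.py
python3 - <<'E'
from h import *
plan([.573,.304,.37],down(-.105))
plan([.573,.304,.1745],down(-.105))
cv2.imwrite("pics/s13.png",cams.grab_frame("side")[:,:,::-1]);crop("s13",220,60,90,80,7,"s13c")
E
```

```text
17.3167 [ 0.5006 -0.2495  0.3458] [-1.5718 -0.389   0.1896] F tool [-0.4344  1.1868 -0.6111] [-0.0739  0.6341 -0.0135]
mouth rel tip, tool mm [-0.6338 84.9392  0.872 ]
rv [-0.056  0.291  0.386] shift [171.5  43.5 530. ]
rv [-0.056  0.291  0.386] shift [ 97.4 224.4 530.2]
```

View pics/s13c.png

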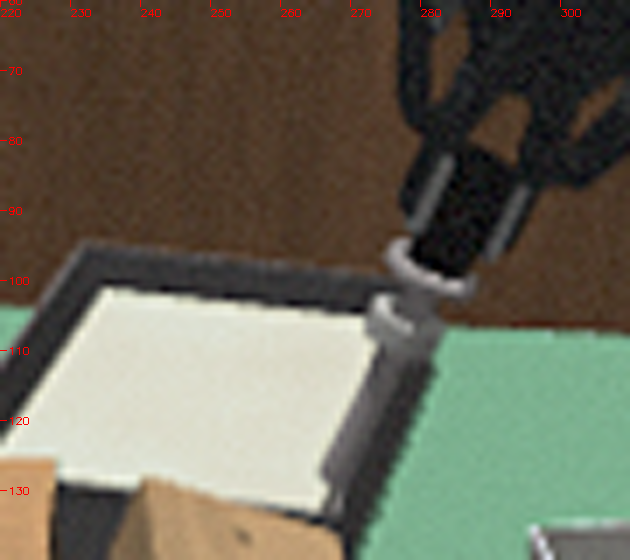

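Call:
send_rows(
  series="-0.056 0.291 0.386 171.5 43.5 530 0.2;-0.056 0.291 0.386 171.5 43.5 530 0.2;-0.056 0.291 0.386 171.5 43.5 530 0.2;-0.056 0.291 0.386 171.5 43.5 530 0.2;-0.056 0.291 0.386 171.5 43.5 530 0.2;-0.056 0.291 0.386 171.5 43.5 530 0.2;-0.056 0.291 0.386 171.5 43.5 530 0.2;-0.056 0.291 0.386 171.5 43.5 530 0.2;-0.056 0.291 0.386 171.5 43.5 530 0.2;-0.056 0.291 0.386 171.5 43.5 530 0.2;-0.056 0.291 0.386 171.5 43.5 530 0.2;-0.056 0.291 0.386 171.5 43.5 530 0.2;-0.056 0.291 0.386 171.5 43.5 530 0.2;-0.056 0.291 0.386 171.5 43.5 530 0.2;-0.056 0.291 0.386 171.5 43.5 530 0.2;-0.056 0.291 0.386 171.5 43.5 530 0.2;-0.056 0.291 0.386 171.5 43.5 530 0.2;-0.056 0.291 0.386 171.5 43.5 530 0.2;-0.056 0.291 0.386 171.5 43.5 530 0.2;-0.056 0.291 0.386 171.5 43.5 530 0.2",
)

```text
clock: 19.03
position: [0.573, 0.3032, 0.3695]
tool_rot: [-1.57, 0.001, -0.106]
force: [-0.5, -0.8, -1.9]
grip_width: 0.0285
```

Run:
```python
from h import *
s=monitor.observe();print(s["clock"],s["position"],s["tool_rot"],s["force"])
plan([.573,.304,.1745],down(-.105))
cv2.imwrite("pics/s14.png",cams.grab_frame("side")[:,:,::-1]);crop("s14",180,140,110,110,5,"s14c")
M=R(s["tool_rot"]);
for d in (.0291,.12,.139): print(proj(S(),s["position"]+M[:,1]*d))
wsave("w14")
```

```text
19.0333 [0.57301883 0.30319527 0.36954213] [-1.56972061e+00  1.19986811e-03 -1.06086568e-01] [-0.49233345 -0.77717431 -1.92224776]
rv [-0.001 -0.001 -0.001] shift [1.00e-01 1.95e+02 6.00e-01]
(np.float64(240.39740171616614), np.float64(202.3197006956756))
(np.float64(240.9089818035729), np.float64(234.66442807626566))
(np.float64(241.00764205473274), np.float64(240.90223718107723))
```

View pics/s14c.png

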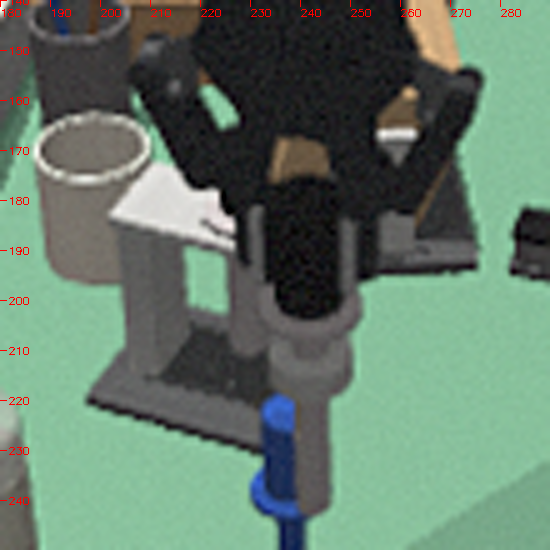

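View pics/w14.png

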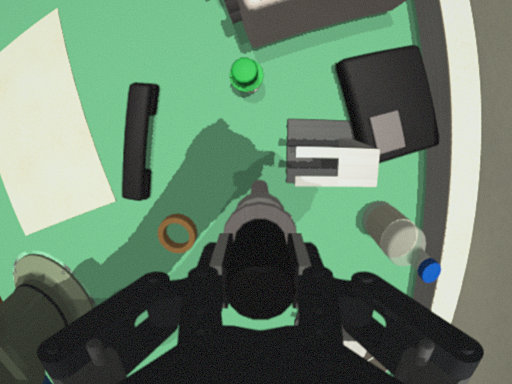

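Call:
send_rows(
  series="0 0 0 0 40 0.5 0.2;0 0 0 0 80 0.5 0.2;0 0 0 0 120 0.5 0.2;0 0 0 0 150 0.5 0.2;0 0 0 0 175 0.5 0.2;0 0 0 0 190 0.5 0.2;0 0 0 0 194.5 0.5 0.2;0 0 0 0 194.5 0.5 0.2;0 0 0 0 194.5 0.5 0.2",
)

```text
clock: 19.88
position: [0.573, 0.3052, 0.1763]
tool_rot: [-1.569, 0.0, -0.105]
force: [-0.8, 0.2, -0.9]
grip_width: 0.0286
```

Run:
```python
from h import *
s=monitor.observe();print(s["clock"],s["position"],s["tool_rot"],s["force"])
plan([.650,.2962,.175],down(-.105))
cv2.imwrite("pics/s15.png",cams.grab_frame("side")[:,:,::-1]);crop("s15",160,200,120,110,5,"s15c")
wsave("w15")
```

```text
19.8833 [0.57301954 0.30523086 0.17626749] [-1.56851218e+00  3.41216586e-04 -1.05024340e-01] [-0.84311246  0.15032884 -0.86732364]
rv [-0.002 -0.    -0.   ] shift [77.5  1.2 -0.9]
```

View pics/s15c.png

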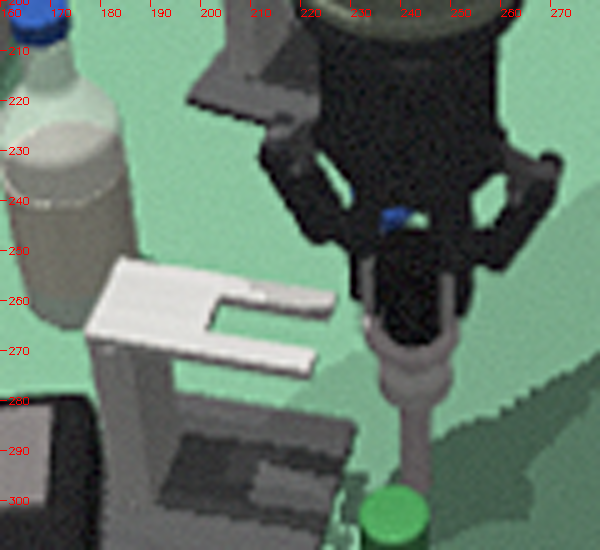

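View pics/w15.png

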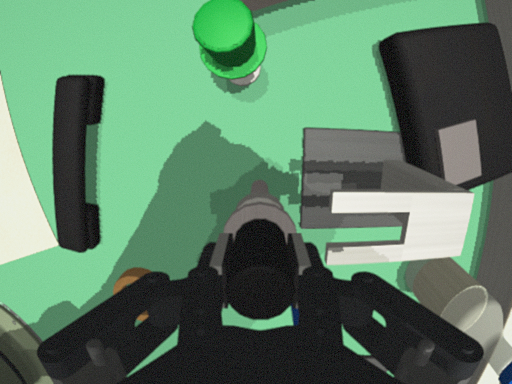

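Call:
send_rows(
  series="0 0 0 8 0.5 -1 0.2;0 0 0 16 0.5 -1 0.2;0 0 0 24 0.5 -1 0.2;0 0 0 32 0.5 -1 0.2;0 0 0 40 0.5 -1 0.2;0 0 0 40 0.5 -1 0.2",
)

```text
clock: 20.48
position: [0.614, 0.2993, 0.1744]
tool_rot: [-1.569, 0.001, -0.106]
force: [-0.1, 0.3, -1.3]
grip_width: 0.0283
```

Run:
```python
from h import *
s=monitor.observe();print(s["clock"],s["position"],s["tool_rot"],s["force"])
plan([.650,.2962,.175],down(-.105))
cv2.imwrite("pics/s16.png",cams.grab_frame("side")[:,:,::-1]);crop("s16",160,200,120,110,5,"s16c")
```

```text
20.4833 [0.61403008 0.29928569 0.17436431] [-1.56927847e+00  7.29691248e-04 -1.06090332e-01] [-0.09139964  0.31093255 -1.26418313]
rv [-0.002 -0.001 -0.001] shift [36.1 -0.7  0.7]
```

View pics/s16c.png

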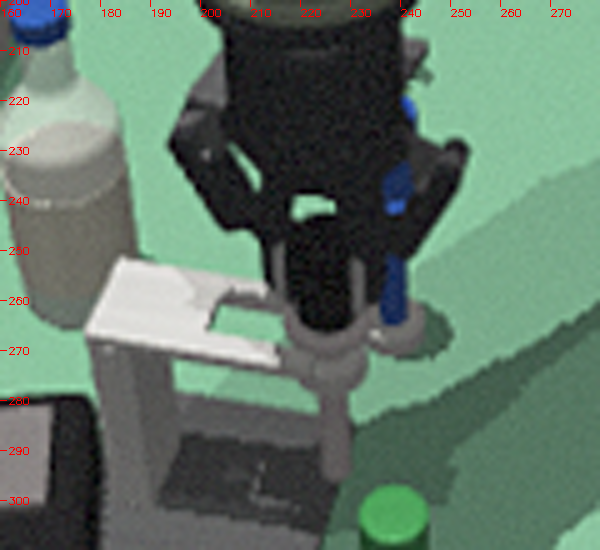

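Call:
send_rows(
  series="0 0 0 7 -0.5 0.5 0.2;0 0 0 14 -0.5 0.5 0.2;0 0 0 21 -0.5 0.5 0.2;0 0 0 28 -0.5 0.5 0.2;0 0 0 34 -0.5 0.5 0.2;0 0 0 36 -0.5 0.5 0.2;0 0 0 36 -0.5 0.5 0.2",
)

```text
clock: 21.12
position: [0.6486, 0.2965, 0.1748]
tool_rot: [-1.569, 0.001, -0.105]
force: [0.3, 0.4, -1.1]
grip_width: 0.0288
```

Run:
```python
from h import *
s=monitor.observe();print(s["clock"],s["position"],s["tool_rot"],s["force"])
cv2.imwrite("pics/s17.png",cams.grab_frame("side")[:,:,::-1]);crop("s17",160,200,120,110,5,"s17c")
```

```text
21.1167 [0.64855522 0.29647341 0.17484589] [-1.56933254e+00  1.37635632e-03 -1.05174359e-01] [ 0.33266012  0.42623944 -1.07424461]
```

View pics/s17c.png

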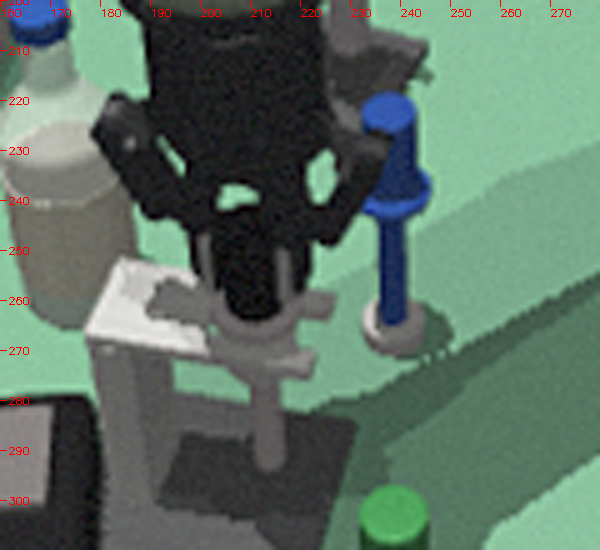

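Seated over the slot. Lower gently to contact.

Call:
send_rows(
  series="0 0 0 0 1.5 0 0.2;0 0 0 0 3 0 0.2;0 0 0 0 4.5 0 0.2;0 0 0 0 4.5 0 0.2",
)

```text
clock: 21.5
position: [0.6478, 0.2967, 0.1703]
tool_rot: [-1.57, 0.002, -0.104]
force: [-0.3, -0.3, -2.5]
grip_width: 0.0283
```

Call:
send_rows(
  series="0 0 0 0 0.5 0 0.2;0 0 0 0 1 0 0.2;0 0 0 0 1 0 0.2",
)

```text
clock: 21.75
position: [0.6481, 0.2967, 0.1696]
tool_rot: [-1.569, 0.001, -0.105]
force: [0.2, -0.0, -2.0]
grip_width: 0.0287
```

Call:
send_rows(
  series="0 0 0 0 0.5 0 0.2;0 0 0 0 1 0 0.2;0 0 0 0 1 0 0.2;0 0 0 0 1 0 0.2",
)

```text
clock: 22.08
position: [0.6481, 0.2968, 0.1692]
tool_rot: [-1.569, 0.001, -0.105]
force: [-2.7, -1.0, 5.8]
grip_width: 0.0285
```

Call:
send_rows(
  series="0 0 0 0 0 0 0.4;0 0 0 0 0 0 0.45;0 0 0 0 0 0 0.5;0 0 0 0 0 0 0.6;0 0 0 0 0 0 0.7;0 0 0 0 0 0 0.8;0 0 0 0 0 0 0.8;0 0 0 0 0 0 0.8;0 0 0 0 0 0 0.8",
)

```text
clock: 22.83
position: [0.6481, 0.2967, 0.1686]
tool_rot: [-1.569, 0.001, -0.105]
force: [-0.3, -0.5, -0.5]
grip_width: 0.0683
```

Call:
send_rows(
  series="0 0 0 0 -5 0 0.8;0 0 0 0 -15 0 0.8;0 0 0 0 -35 0 0.8;0 0 0 0 -60 0 0.8;0 0 0 0 -90 0 0.8;0 0 0 0 -120 0 0.8;0 0 0 -30 -150 -60 0.8;0 0 0 -60 -150 -95 0.8;0 0 0 -60 -150 -95 0.8;0 0 0 -60 -150 -95 0.8;0 0 0 -60 -150 -95 0.8",
)

```text
clock: 23.75
position: [0.5786, 0.207, 0.3207]
tool_rot: [-1.569, -0.001, -0.106]
force: [0.2, 0.9, 0.5]
grip_width: 0.0683
```

Run:
```python
from h import *
s=monitor.observe();print(s["clock"],s["position"],s["tool_rot"],s["force"])
wsave("w18");cv2.imwrite("pics/s18.png",cams.grab_frame("side")[:,:,::-1]);crop("s18",160,220,80,80,7,"s18c")
crop("w18",270,40,160,120,5,"w18c")
cv2.imwrite("pics/t18.png",cams.grab_frame("top")[:,:,::-1])
```

```text
23.75 [0.57858147 0.20696608 0.32069359] [-1.56906751e+00 -1.47893453e-03 -1.06293202e-01] [0.15339261 0.92243655 0.52373543]
```

View pics/s18c.png

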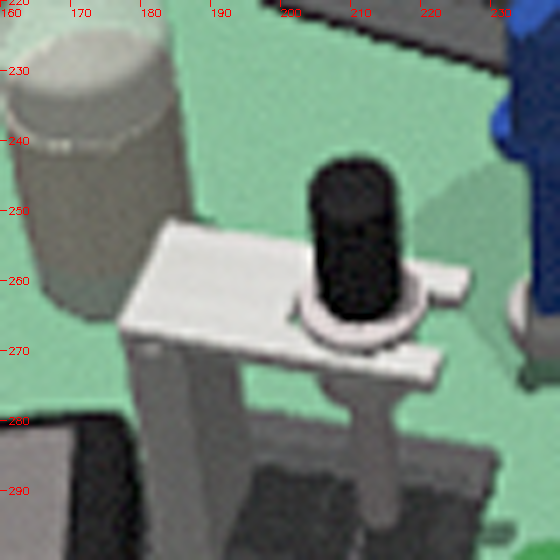

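View pics/w18.png

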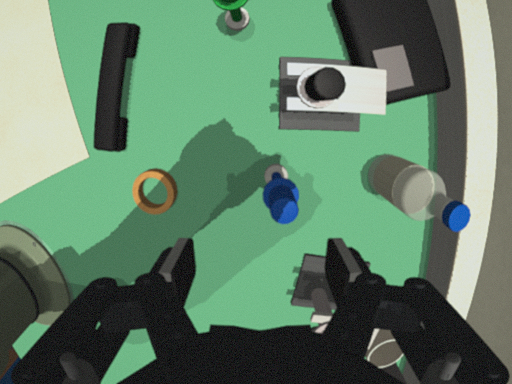

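View pics/t18.png

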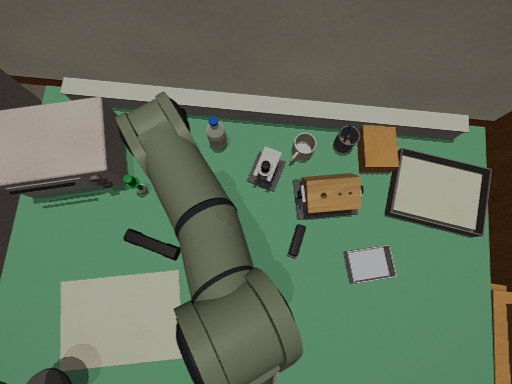

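Run:
```python
from h import *
for z in (.03,.105,.119,.14,.2): print(z,np.round(proj(S(),[.648,.2967,z]),1))
crop("w18",290,55,60,60,10,"w18c"); crop("s18",195,255,40,50,12,"s18d")
```

```text
0.03 [212.9 293.2]
0.105 [211.2 273.7]
0.119 [210.9 269.8]
0.14 [210.3 263.9]
0.2 [208.8 246.1]
```

View pics/s18d.png

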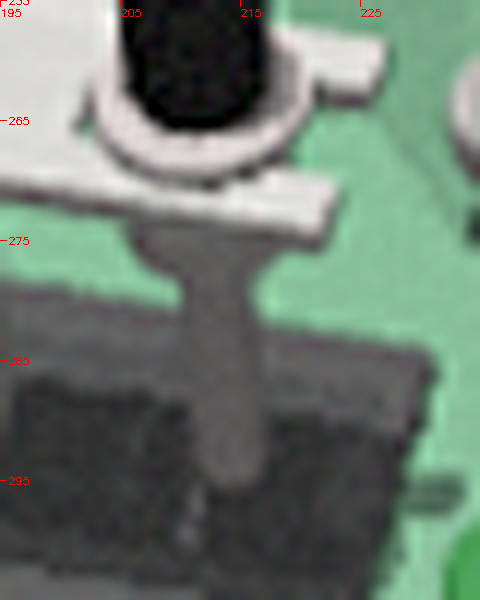

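View pics/w18c.png

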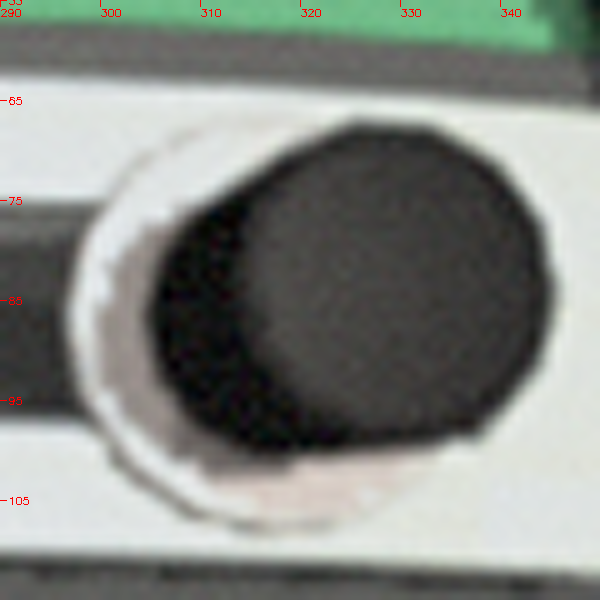

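Run:
```python
from h import *
print(onz(fray(wload("w18"),(329.9,83)),.2)); s=monitor.observe(); print(s["clock"],abs(s["qd"]).max())
bot.job_done()
```

```text
[0.64837326 0.29620312 0.2       ]
23.9 0.013943235423438569
the job is handed in; nothing more can be done
```

I measured the bore with the slim gauge, hung it back on its own stand, let go and handed the job in at about 24 s of the 64 s allowed. No verdict is reported, so what follows is from my own checks.

- **Finding things:** The stand's seat came out at (0.650, 0.296). The bore mouth came out at (0.583, -0.233, 0.138), with the bore tilted 0.388 rad. The fork's slot and plate sizes agreed with the given ones to about 0.5 mm, and the bore-mouth height agreed with the jig geometry.
- **Measuring:** The rod went into the bore with no side contact. The stop's friction showed as about 3 to 5 N while it slid. At about 75 mm depth the force jumped to 37 N, which I took as the bottom. I held it there for about 1.6 s, with 17 to 26 N still pressing at each reading. The side picture showed the stop lying on the wood.
- **Hanging back:** The shoulder touched the tines at the same tool height as at pick-up, to within 0.1 mm. After release and retreat, the top of the handle measured (0.648, 0.296), about 2 mm from the seat. The gauge hangs upright.
- **Stop reading:** In the side picture the stop's underside is about where a 75 mm reading would put it, but that view only settles it to within a few millimetres. The fingers stayed on the handle throughout, and nothing else on the desk looked disturbed in the last pictures, though the arm hid part of the desk from the top camera.
- **One disagreement:** Before insertion, the side camera put the rod's tip 3 to 4 mm away from where the wrist camera did. I trusted the wrist camera, and the clean entry bore that out.

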